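Stand the washed bottle under the filling spout

ROBOT

A 6-joint arm with a two-finger parallel gripper is mounted at the origin on the work surface. World frame = base frame: x ahead of the robot, y to its left, z up, the work surface at z = 0. Lengths are in m, angles in rad, forces in N, time in s.
With the tool pointing down it reaches from about 0.325 to 1 m from the base axis. Payload 5.1 kg.
Tool frame: the origin (TCP) lies at the very end of the fingers, on their centre line; the grasp point (between the pads) lies 19 mm behind it; z points along the fingers, x is the direction in which the jaws open and shut, and the axes are right-handed (so a half turn about z gives the same grasp; the last joint's range is limited). The gripper opens to 85 mm and grips with 20 to 120 N. Pads are 22 mm wide; open, the fingers measure 114 mm over their backs; the gripper's body (76 mm by 85 mm) begins 54 mm behind the grasp point. The pads swing forward as they close: fully open they stand 13 mm farther back than shut.
Start: joints at [1.259, 0.124, 1.65, -0, 1.367, -0.083], TCP at [0.147, 0.633, 0.231] pointing down, gripper open.
Joint ranges: [-2.61, 2.61], [-1.02, 2.33], [0.03, 2.71], [-1.35, 4.49], [0.32, 2.68], [-2.91, 2.91]. Speed limits (rad/s): [2.57, 2.57, 3.14, 3.14, 3.14, 3.14].

INTERFACE

Orientations are given as a 3x3 rotation matrix whose columns are the frame's x, y, z axes.
In Python, from station import monitor, capture, camera_params, order gives the robot as it stands.
- The arm moves only by the tool servo_tool, never from a script. Its argument "targets" is a list of rows, each an object of numbers: "wx", "wy", "wz": the turn, a rotation vector about the world's x, y, z in degrees; "dx", "dy", "dz": the shift along the world's x, y, z in cm; "grip": the opening, from -1 (shut) to 1 (fully open). A call has 1 to 10 rows; each row shifts and turns the pose as measured when the row begins; what a row does not reach is not made up. A row lasts 1/12 s, in which the tool goes at most 41.7 mm and 7.16 degrees, less where a joint would pass 70% of its speed; a pose out of reach is approached as far as the arm can. A call with a gripper value outside its range is refused whole. The fingers move at their own pace and stop on an object; "newtons" is the grip in N (left out, the last holds). Time passes only in rows, so rows that do not move let the fingers close. It gives the time, the measured TCP pose, the force and the opening at its end, in the units of the state.
- monitor.get_obs(): the state, without advancing time (a new reading comes with each control period).
- capture(name): name is "scene" or "top" or "wrist"; returns the picture (400x640x3 uint8, red, green, blue); there is no depth.
- camera_params(name): a dict with "camera_matrix" (3x3 intrinsics, pixels), "xyz" and "orientation" of the camera in the world; the wrist camera has in their place "tool_from_camera" (4x4, takes a point from camera to tool coordinates, whose origin is the TCP and whose axes are the tool frame's). Camera axes: x right, y up, looking along -z (the intrinsics and any distortion apply to the point x, -y, -z); pixel columns grow to the right and rows downward; lengths in m; the calibration is good to about 2 mm. A picture is of the moment at which its call begins: read the wrist's pose just before it. camera_params takes no time and is no camera call.
- order.job_done(): hands the job in, once; it reports no verdict.
The state is a dict: "t": time; "q": joint angles; "dq": joint speeds; "joint_torque": joint torques, N m; "tcp_pos": TCP position; "orientation": TCP orientation; "force": force on the tool from outside, world axes, zero at the start; "torque": the same for the moment, N m; "gripper_width": finger opening in m.
Only numpy, scipy, OpenCV 4.12 (cv2) and the standard library are available. Lean on these libraries where they do the work, as an engineer would, in place of code of your own. Each camera call takes 0.05 s, during which the arm holds its last target.

TASK

The open blue glass bottle is lying on the draining mat: pick it up by its neck, let it swing upright in an eased grip, take hold again and stand it gently on the drip grate of the filling station. Then swing the spout round until its outlet is over the bottle's mouth, ready for filling, and leave everything else on the counter where it is.

Things in the scene. Friction and masses are not known exactly. Their poses are not given: they have to be found in the camera images.
- neck (a point): Point on the axis of the bottle's plain round neck (30 mm in diameter), 160 mm from the foot, 35 mm below the mouth: the place to grip it. The bottle is blue glass, 0.27 to 0.44 kg, lying on a flat side on the grey draining mat (6 mm thick), neck axis 39 mm above the counter. x: along the axis towards the mouth, up when it stands; z: away from the side it lay on.
- mouth (a point): Centre of the bottle's open mouth (dark disc 24 mm across) at the end of the neck; axes as neck. The bottle's weight is centred about 95 mm from neck towards the foot: gripped at the neck with 60 N it can be lifted level; as the grip is eased from 30 to about 4 N it turns bit by bit about the fingers until it hangs straight, and 4 N still carries it; slacker, it can slip out.
- foot (a point): Centre of the bottle's flat foot, 195 mm from the mouth; axes as neck. From the foot up: square body 66 x 66 mm, 105 mm long, then a tapering shoulder up to 132 mm, then the neck, 63 mm long.
- grate (a point): Centre of the drip grate of the filling station, on its upper surface, 22 mm above the counter. Tray and grate: steel, 240 mm (x) by 200 mm (y), flat and level. x points away from the robot to the steel column, whose axis stands 145 mm from this point (radius 23 mm, 156 mm tall); z up.
- outlet (a point): Downward outlet at the end of the steel spout, 239 mm above the counter. Above this point: a nozzle 21 mm in diameter, 22 mm tall, then a bend into a level tube (16 mm in diameter, top 300 mm above the counter) that runs back to the column and bends down into it. It moves on a level circle of radius 145 mm about the column; at spout angle 0 it is over the grate's centre. A bottle on the grate passes 22 mm below it.
- swivel (a point): Point on the vertical swivel axis of the spout (the column's axis), at the height of the outlet, 239 mm above the counter; its x points from the outlet towards the column axis.
- spout (a joint): Angle of the spout in rad, -0.6 to 1.6: 0 with the outlet over the centre of the grate, growing as the outlet swings to the robot's left, clockwise seen from above. It starts parked at 0.9 to 1.35. It stays where it is left; about 1 N at the outlet moves it.
- full_bottle: Bystander: capped blue square bottle, 66 x 66 x 205 mm, standing; origin at the centre of its foot.
- round_bottle: Bystander: capped round blue bottle, 72 mm in diameter, 200 mm tall, standing; origin at the centre of its foot.
- tumbler: Bystander: steel tumbler, 72 mm in diameter, 95 mm tall, standing; origin at the centre of its foot.
- cartridge: Bystander: white filter cartridge with blue end caps, 66 mm in diameter, 127 mm tall, standing; origin at the centre of its foot.
- brush: Bystander: bottle brush lying down, 205 mm long (x, bristles at +x), 31 mm tall; origin on its underside.
- meter: Bystander: blue pen-shaped water tester lying down, 140 x 30 x 18 mm (long in x); origin on its underside.
- bowl: Bystander: white bowl, 120 mm in diameter, 50 mm tall; origin at the centre of its foot.
Not all that is in view belongs to the job. What is shaped like the part that bears neck but brown or red is not meant.

How it is judged:
By the outcome, as a careful person would: the job done as asked, in the order asked, and still so for the second after the job is handed in, with the robot touching nothing.
It also fails if it takes over 72 s, if anything falls off the work surface, if the arm or the gripper's body presses on something with over 40 N, if the wrist force passes 120 N, or if a joint passes its speed limit or range.

## Working session

There is one attempt and no reset: what is moved stays moved. The work goes in short steps, Python scripts to look and compute and a tool call to move; the robot and the scene stay as the last step left them, time stands still between calls to the robot, and variables do not carry over. Pictures are saved under pics/ and viewed, and the job is handed in when it is done.

Besides the shell and the picture viewer there is one more tool, called by a JSON object that holds its "api" and its "payload", one argument or row to a line. servo_tool: Moves the arm, as the interface text tells. Its arguments: {"type":"object","properties":{"targets":{"type":"array"},"newtons":{"type":"number"}},"required":["targets"]}

```bash
ls; mkdir -p pics
python3 - <<'E'
from station import monitor, capture, camera_params
import cv2
o=monitor.get_obs();print(o)
for n in ["scene","top","wrist"]:
    im=capture(n);cv2.imwrite(f"pics/{n}0.png",im[:,:,::-1]);print(n,camera_params(n))
E
```

```text
pics
{'t': 0.0, 'q': array([ 1.25938699e+00,  1.24510717e-01,  1.65165919e+00, -1.16107677e-05,
        1.36752034e+00, -8.25909919e-02]), 'dq': array([-0.00125794,  0.00038451, -0.00063187,  0.00133987, -0.00129034,
       -0.00066648]), 'joint_torque': array([-9.08606871e-04, -4.23602343e+01, -3.65454626e+01, -5.76919274e-05,
        6.89888519e-03, -7.97886258e-06]), 'tcp_pos': array([0.14727549, 0.63246897, 0.23005815]), 'orientation': array([[ 2.26823872e-01,  9.73935589e-01, -6.31880431e-04],
       [ 9.73933549e-01, -2.26824695e-01, -2.00019389e-03],
       [-2.09138610e-03, -1.61717828e-04, -9.99997800e-01]]), 'force': array([ 1.043451  ,  0.6043051 , -0.41456497]), 'torque': array([0.00429796, 0.05496488, 0.03143502]), 'gripper_width': 0.08550267026139488}
scene {'camera_matrix': array([[485.16908577,   0.        , 319.98250735],
       [  0.        , 485.16908577, 202.5310711 ],
       [  0.        ,   0.        ,   1.        ]]), 'xyz': array([ 1.35791875, -0.92009035,  1.19226704]), 'orientation': array([[ 0.72865406, -0.42448505,  0.53747158],
       [ 0.68464667,  0.472
[... 304 characters left out ...]
orientation': array([[ 0.02241803,  0.98799398, -0.1528572 ],
       [-0.99974735,  0.02240423, -0.00181294],
       [ 0.00163347,  0.15285922,  0.98824662]])}
wrist {'camera_matrix': array([[348.62036943,   0.        , 320.29335218],
       [  0.        , 348.62036943, 192.14071869],
       [  0.        ,   0.        ,   1.        ]]), 'tool_from_camera': array([[ 9.99999830e-01, -5.82141196e-04,  4.22507372e-05,
        -8.27789501e-04],
       [-5.51633559e-04, -9.66281810e-01, -2.57486233e-01,
        -6.60403734e-02],
       [ 1.90719462e-04,  2.57486166e-01, -9.66281966e-01,
        -1.42558805e-01],
       [ 0.00000000e+00,  0.00000000e+00,  0.00000000e+00,
         1.00000000e+00]])}
```

View pics/scene0.png

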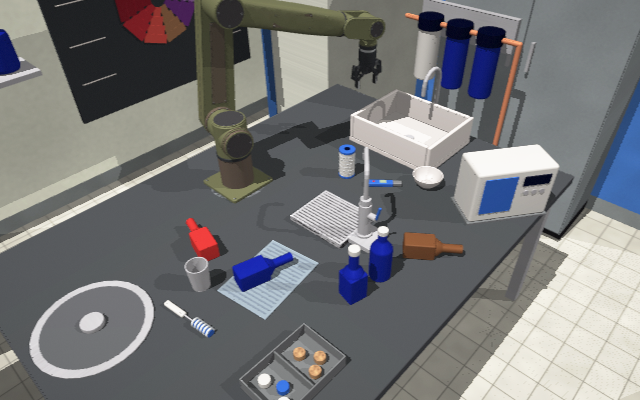

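View pics/top0.png

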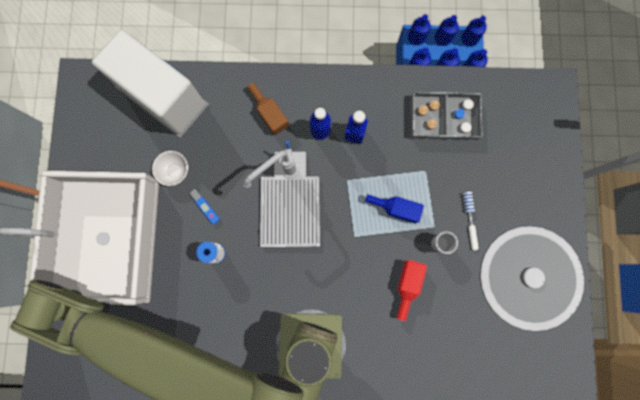

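View pics/wrist0.png

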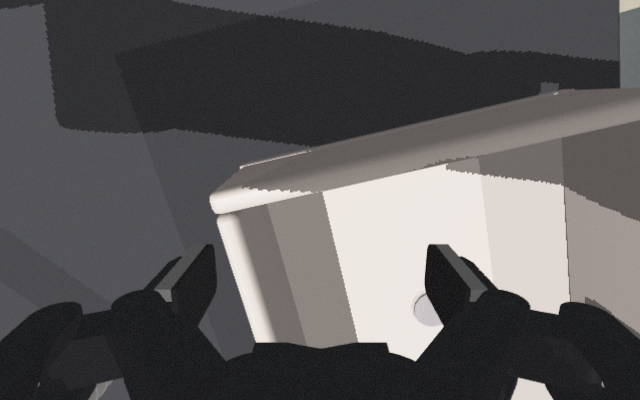

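Candidates in the top view: blue bottle on the mat (405,208), red lookalike (410,285), brown lookalike (268,108), and standing capped blue bottles (320,124) and (356,127). I choose the one on the mat and check it in a close crop.

```bash
cat > h.py <<'E'
import numpy as np, cv2
from station import monitor, capture, camera_params
def cam(n,obs=None):
    p=camera_params(n);K=p["camera_matrix"]
    if n=="wrist":
        o=obs or monitor.get_obs();T=p["tool_from_camera"];R=o["orientation"]@T[:3,:3];c=o["tcp_pos"]+o["orientation"]@T[:3,3]
    else: R=np.array(p["orientation"]);c=np.array(p["xyz"])
    return K,R,c
def ray(C,uv):
    K,R,c=C;x=(uv[0]-K[0,2])/K[0,0];y=(uv[1]-K[1,2])/K[1,1]
    d=R@np.array([x,-y,-1]);return c,d/np.linalg.norm(d)
def onz(C,uv,z):
    c,d=ray(C,uv);return c+d*(z-c[2])/d[2]
def proj(C,P):
    K,R,c=C;q=R.T@(np.array(P)-c);return np.array([K[0,0]*q[0]/-q[2]+K[0,2],K[1,1]*-q[1]/-q[2]+K[1,2]])
def tri(obs):
    A=np.zeros((3,3));b=np.zeros(3)
    for C,uv in obs:
        c,d=ray(C,uv);M=np.eye(3)-np.outer(d,d);A+=M;b+=M@c
    return np.linalg.solve(A,b)
def crop(im,x,y,w,h,s,name):
    c=im[y:y+h,x:x+w];cv2.imwrite(name,cv2.resize(c,None,fx=s,fy=s,interpolation=cv2.INTER_CUBIC))
E
python3 - <<'E'
from h import *
t=cv2.imread("pics/top0.png");s=cv2.imread("pics/scene0.png")
crop(t,340,165,100,75,8,"pics/c1.png");crop(t,205,130,125,125,4.8,"pics/c2.png");crop(s,280,130,130,130,4.6,"pics/c3.png");crop(s,215,230,110,85,7,"pics/c4.png")
E
```

```text
(no output)
```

View pics/c1.png

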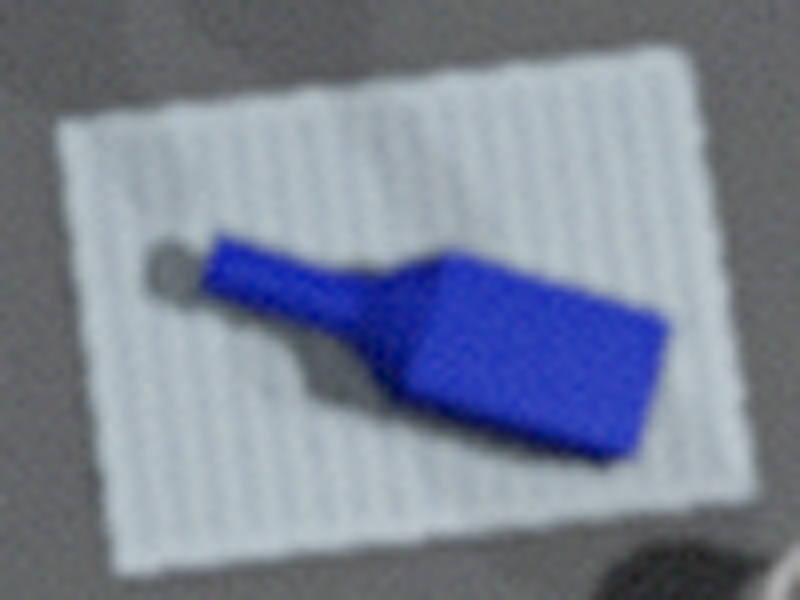

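View pics/c2.png

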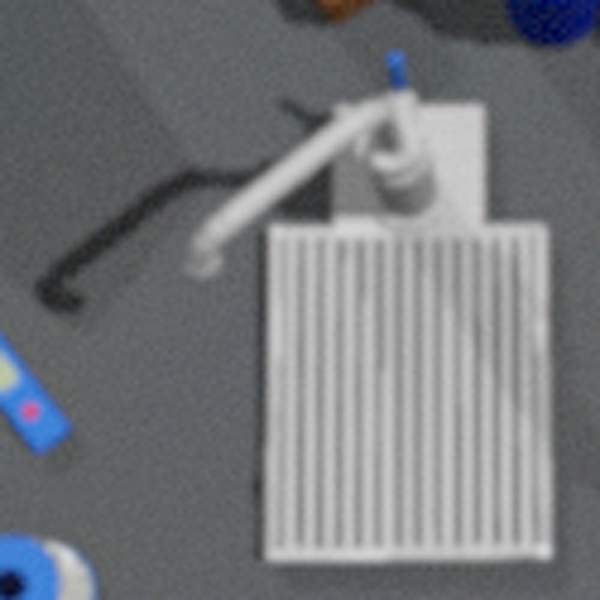

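View pics/c3.png

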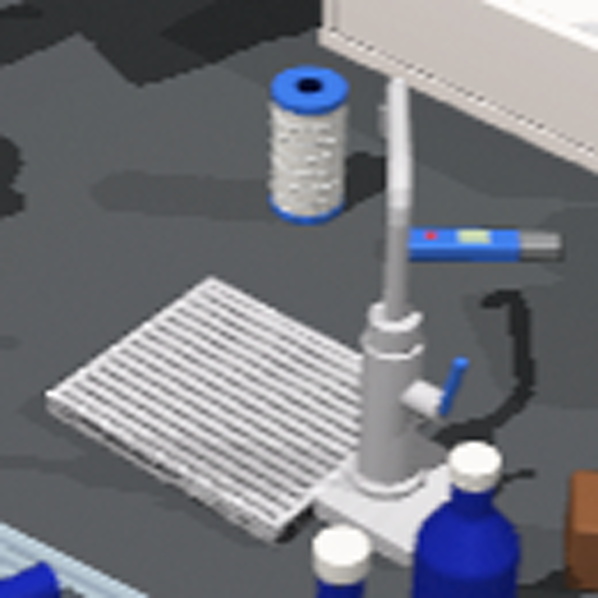

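View pics/c4.png

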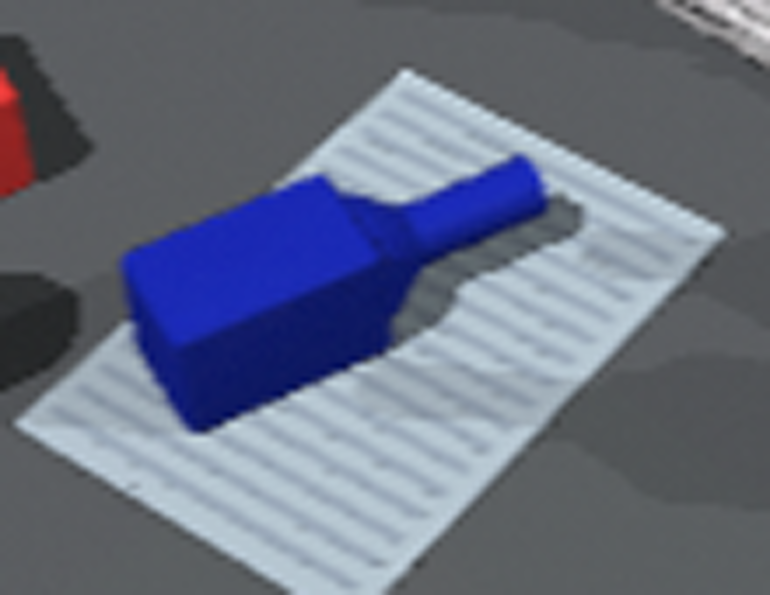

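The crop confirms a blue open bottle lying on the mat, with its neck to the upper left, c1 (213,262), and its foot at the right, c1 (650,385). The grate corners show clearly in c2, and the spout is parked to the robot's left, with its outlet at c2 (205,262).

Run:
```python
from h import *
T=cam("top")
f=lambda p,s,ox,oy:(ox+(p[0]+.5)/s-.5,oy+(p[1]+.5)/s-.5)
b=[onz(T,f(p,8,340,165),.072) for p in [(452,252),(668,320),(638,437),(405,388)]]
for p in b: print("body",p)
print("len",np.linalg.norm(b[0]-b[1]),np.linalg.norm(b[2]-b[3]),"w",np.linalg.norm(b[1]-b[2]),np.linalg.norm(b[0]-b[3]))
ax=(b[0]-b[1]+b[3]-b[2]);ax/=np.linalg.norm(ax);print("axis",ax,np.degrees(np.arctan2(ax[1],ax[0])))
c=sum(b)/4;print("c",c,"foot",c-ax*.0525,"neck",c+ax*(.16-.0525),"mouth",c+ax*(.195-.0525))
m=onz(T,f((213,262),8,340,165),.039);n=onz(T,f((370,300),8,340,165),.039);print("mouthpx",m,n)
g=[onz(T,f(p,4.8,205,130),.022) for p in [(267,225),(548,225),(553,560),(264,560)]]
for p in g: print("grate",p)
gc=sum(g)/4;gx=(g[0]-g[3]+g[1]-g[2]);gx/=np.linalg.norm(gx);print(gc,gx,np.degrees(np.arctan2(gx[1],gx[0])))
# scene grate
S=cam("scene")
gs=[onz(S,f(p,4.6,280,130),.022) for p in [(210,280),(48,395),(275,530)]]
for p in gs: print("grateS",p)
gs=np.array(gs);print("center S",(gs[0]+gs[2])/2)
print("outlet top", onz(T,f((205,268),4.8,205,130),.239),onz(T,f((205,240),4.8,205,130),.29))
bs=[onz(S,f(p,7,215,230),.072) for p in [(325,178),(125,262),(180,347),(380,260)]]
for p in bs: print("bodyS",p)
print("cS",sum(bs)/4)
```

```text
body [ 0.50097298 -0.27707005  0.072     ]
body [ 0.47421926 -0.36748644  0.072     ]
body [ 0.42473278 -0.354488    0.072     ]
body [ 0.44308257 -0.25736095  0.072     ]
len 0.09429148773274322 0.09884522419286226 w 0.05116513618589172 0.061153484442347174
axis [0.23382919 0.97227769 0.        ] 76.47738265594207
c [ 0.4607519  -0.31410136  0.072     ] foot [ 0.44847587 -0.36514594  0.072     ] neck [ 0.48588854 -0.20958151  0.072     ] mouth [ 0.49407256 -0.17555179  0.072     ]
mouthpx [ 0.49939042 -0.17983554  0.039     ] [ 0.48448209 -0.24711484  0.039     ]
grate [0.56695081 0.18836296 0.022     ]
grate [ 0.57158796 -0.01557985  0.022     ]
grate [ 0.32967015 -0.02473327  0.022     ]
grate [0.32505554 0.18038587 0.022     ]
[0.44831612 0.08210893 0.022     ] [0.99937375 0.03538511 0.        ] 2.0278405518352427
grateS [0.33114372 0.1722119  0.022     ]
grateS [ 0.33610083 -0.02453625  0.022     ]
grateS [ 0.57292808 -0.01800638  0.022     ]
center S [0.4520359  0.07710276 0.022     ]
outlet top [0.49755766 0.19764239 0.239     ] [0.50616318 0.19038279 0.29      ]
bodyS [ 0.45013672 -0.26117585  0.072     ]
bodyS [ 0.42299725 -0.35673805  0.072     ]
bodyS [ 0.48068193 -0.37249075  0.072     ]
bodyS [ 0.5071525  -0.27863505  0.072     ]
cS [ 0.4652421  -0.31725993  0.072     ]
```

{"api": "servo_tool", "payload": {
  "targets": [
    {"dz": 4, "grip": 1},
    {"dz": 4},
    {"dz": 4, "dy": -1},
    {"dx": 1.4, "dy": -3.5, "dz": 1, "wz": -3.8},
    {"dx": 1.4, "dy": -3.5, "wz": -3.8},
    {"dx": 1.4, "dy": -3.5, "wz": -3.8},
    {"dx": 1.4, "dy": -3.5, "wz": -3.8},
    {"dx": 1.4, "dy": -3.5, "wz": -3.8},
    {"dx": 1.4, "dy": -3.5, "wz": -3.8},
    {"dx": 1.4, "dy": -3.5, "wz": -3.8}
  ]
}}

```text
invalid input at $.targets[0]: expected keys wx, wy, wz, dx, dy, dz, grip
```

{"api": "servo_tool", "payload": {
  "targets": [
    {"wx": 0, "wy": 0, "wz": 0, "dx": 0, "dy": 0, "dz": 4, "grip": 1},
    {"wx": 0, "wy": 0, "wz": 0, "dx": 0, "dy": 0, "dz": 4, "grip": 1},
    {"wx": 0, "wy": 0, "wz": 0, "dx": 0, "dy": -1, "dz": 4, "grip": 1},
    {"wx": 0, "wy": 0, "wz": -3.8, "dx": 1.4, "dy": -3.5, "dz": 1, "grip": 1},
    {"wx": 0, "wy": 0, "wz": -3.8, "dx": 1.4, "dy": -3.5, "dz": 0, "grip": 1},
    {"wx": 0, "wy": 0, "wz": -3.8, "dx": 1.4, "dy": -3.5, "dz": 0, "grip": 1},
    {"wx": 0, "wy": 0, "wz": -3.8, "dx": 1.4, "dy": -3.5, "dz": 0, "grip": 1},
    {"wx": 0, "wy": 0, "wz": -3.8, "dx": 1.4, "dy": -3.5, "dz": 0, "grip": 1},
    {"wx": 0, "wy": 0, "wz": -3.8, "dx": 1.4, "dy": -3.5, "dz": 0, "grip": 1},
    {"wx": 0, "wy": 0, "wz": -3.8, "dx": 1.4, "dy": -3.5, "dz": 0, "grip": 1}
  ]
}}

```text
t: 0.98
tcp_pos: [0.2431, 0.3683, 0.3576]
orientation: [[0.647, 0.763, -0.01], [0.763, -0.647, -0.008], [-0.012, -0.002, -1.0]]
force: [0.7, 0.6, 0.8]
gripper_width: 0.0855
```

{"api": "servo_tool", "payload": {
  "targets": [
    {"wx": 0, "wy": 0, "wz": -4, "dx": 1.5, "dy": -3.7, "dz": 0.5, "grip": 1},
    {"wx": 0, "wy": 0, "wz": -4, "dx": 1.5, "dy": -3.7, "dz": 0.5, "grip": 1},
    {"wx": 0, "wy": 0, "wz": -4, "dx": 1.5, "dy": -3.7, "dz": 0.5, "grip": 1},
    {"wx": 0, "wy": 0, "wz": -4, "dx": 1.5, "dy": -3.7, "dz": 0.5, "grip": 1},
    {"wx": 0, "wy": 0, "wz": -4, "dx": 1.5, "dy": -3.7, "dz": 0, "grip": 1},
    {"wx": 0, "wy": 0, "wz": -4, "dx": 1.5, "dy": -3.7, "dz": 0, "grip": 1},
    {"wx": 0, "wy": 0, "wz": -4, "dx": 1.5, "dy": -3.7, "dz": 0, "grip": 1},
    {"wx": 0, "wy": 0, "wz": -4, "dx": 1.5, "dy": -3.7, "dz": 0, "grip": 1},
    {"wx": 0, "wy": 0, "wz": -4, "dx": 1.5, "dy": -3.7, "dz": 0, "grip": 1},
    {"wx": 0, "wy": 0, "wz": -4, "dx": 1.5, "dy": -3.7, "dz": 0, "grip": 1}
  ]
}}

```text
t: 1.82
tcp_pos: [0.3918, -0.02, 0.377]
orientation: [[0.99, 0.139, -0.006], [0.139, -0.99, -0.0], [-0.006, -0.0, -1.0]]
force: [-0.2, 1.2, 0.5]
gripper_width: 0.0854
```

{"api": "servo_tool", "payload": {
  "targets": [
    {"wx": 0, "wy": 0, "wz": -4, "dx": 1.6, "dy": -3.2, "dz": -1.5, "grip": 1},
    {"wx": 0, "wy": 0, "wz": -4, "dx": 1.6, "dy": -3.2, "dz": -1.5, "grip": 1},
    {"wx": 0, "wy": 0, "wz": -4, "dx": 1.6, "dy": -3.2, "dz": -1.5, "grip": 1},
    {"wx": 0, "wy": 0, "wz": -4, "dx": 1.6, "dy": -3.2, "dz": -1.5, "grip": 1},
    {"wx": 0, "wy": 0, "wz": -4, "dx": 1.6, "dy": -3.2, "dz": -1.5, "grip": 1},
    {"wx": 0, "wy": 0, "wz": -2, "dx": 1, "dy": -2, "dz": -1.5, "grip": 1},
    {"wx": 0, "wy": 0, "wz": 0, "dx": 0, "dy": 0, "dz": -1.5, "grip": 1},
    {"wx": 0, "wy": 0, "wz": 0, "dx": 0, "dy": 0, "dz": -0.5, "grip": 1}
  ]
}}

```text
t: 2.48
tcp_pos: [0.484, -0.2187, 0.262]
orientation: [[0.961, -0.278, -0.002], [-0.278, -0.961, -0.002], [-0.001, 0.002, -1.0]]
force: [0.3, 0.5, -0.1]
gripper_width: 0.0853
```

Run:
```python
from h import *
o=monitor.get_obs();im=capture("wrist");cv2.imwrite("pics/w1.png",im[:,:,::-1])
import pickle;pickle.dump(o,open("w1.pkl","wb"))
print(o["t"],o["tcp_pos"],o["q"])
C=cam("wrist",o)
for p in [(.491,-.212,.039),(.500,-.178,.039),(.4505,-.368,.039)]: print(proj(C,p))
```

```text
2.4833 [ 0.4839779  -0.21874313  0.26197814] [-0.52427539 -0.15861507  1.87757707 -0.00253412  1.4233329  -0.24236055]
[326.14704924 153.3201515 ]
[325.53606537 119.28967916]
[329.25125455 289.79046803]
```

View pics/w1.png

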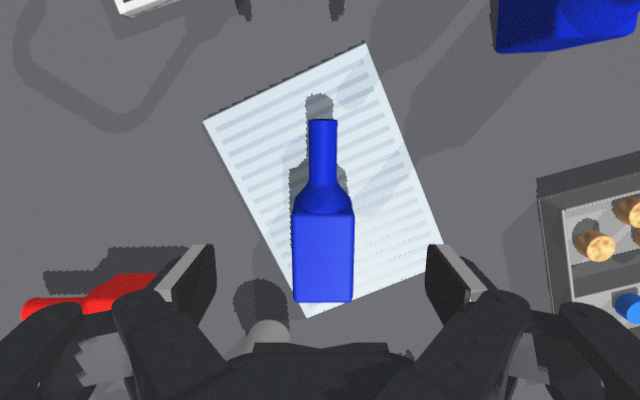

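The wrist view shows the bottle with its mouth at (323,120), neck sides at columns 309–337, and body top face from about (294,209) to (353,301).

Run:
```python
from h import *
import pickle
o=pickle.load(open("w1.pkl","rb"));C=cam("wrist",o)
im=cv2.imread("pics/w1.png").astype(int);m=(im[:,:,0]>im[:,:,1]*2.5)&(im[:,:,0]>90)
for r in [118,119,120,121,122,125,130,140,150,160,170,180,215,240,260,280,295,300,301,302,303]:
    c=np.where(m[r,270:380])[0]
    if len(c): print(r,c.min()+270,c.max()+270, onz(C,((c.min()+c.max())/2+270,r),.039 if r<205 else .072)[:2].round(4))
# mouth end: top edge of neck at z~.039..054
for z in (.039,.054): print(onz(C,(323,119.5),z))
print("foot top edge",onz(C,(323,302),.072))
```

```text
120 309 335 [ 0.4963 -0.1777]
121 309 336 [ 0.4965 -0.1788]
122 309 336 [ 0.4962 -0.1798]
125 309 336 [ 0.4954 -0.1827]
130 309 335 [ 0.4935 -0.1874]
140 309 335 [ 0.4907 -0.1974]
150 309 335 [ 0.4878 -0.2074]
160 309 335 [ 0.4848 -0.2176]
170 309 335 [ 0.4819 -0.228 ]
180 309 336 [ 0.4794 -0.2387]
215 292 353 [ 0.4714 -0.266 ]
240 292 353 [ 0.4639 -0.2919]
260 293 352 [ 0.4577 -0.3135]
280 293 352 [ 0.4514 -0.3357]
295 293 351 [ 0.4459 -0.3528]
300 295 350 [ 0.4448 -0.3588]
301 295 350 [ 0.4444 -0.3599]
[ 0.49743774 -0.17748131  0.039     ]
[ 0.49759308 -0.17662171  0.054     ]
foot top edge [ 0.44459975 -0.36124681  0.072     ]
```

{"api": "servo_tool", "payload": {
  "targets": [
    {"wx": 0, "wy": 0, "wz": 0, "dx": 0.25, "dy": 0.6, "dz": -3.5, "grip": 1},
    {"wx": 0, "wy": 0, "wz": 0, "dx": 0, "dy": 0, "dz": -4, "grip": 1},
    {"wx": 0, "wy": 0, "wz": 0, "dx": 0, "dy": 0, "dz": -4, "grip": 1},
    {"wx": 0, "wy": 0, "wz": 0, "dx": 0, "dy": 0, "dz": -3, "grip": 1},
    {"wx": 0, "wy": 0, "wz": 0, "dx": 0, "dy": 0, "dz": -3, "grip": 1},
    {"wx": 0, "wy": 0, "wz": 0, "dx": 0, "dy": 0, "dz": -2, "grip": 1},
    {"wx": 0, "wy": 0, "wz": 0, "dx": 0, "dy": 0, "dz": 0, "grip": 1}
  ]
}}

```text
t: 3.12
tcp_pos: [0.4888, -0.2092, 0.0699]
orientation: [[0.963, -0.271, 0.013], [-0.271, -0.963, -0.01], [0.015, 0.006, -1.0]]
force: [-0.4, 0.0, -0.2]
gripper_width: 0.0853
```

{"api": "servo_tool", "payload": {
  "targets": [
    {"wx": 0.5, "wy": 0.7, "wz": -0.3, "dx": -0.2, "dy": -0.3, "dz": -2, "grip": 1},
    {"wx": 0, "wy": 0, "wz": 0, "dx": 0, "dy": 0, "dz": -1.5, "grip": 1},
    {"wx": 0, "wy": 0, "wz": 0, "dx": 0, "dy": 0, "dz": -1, "grip": 1},
    {"wx": 0, "wy": 0, "wz": 0, "dx": 0, "dy": 0, "dz": 0, "grip": 1}
  ]
}}

```text
t: 3.45
tcp_pos: [0.4904, -0.2117, 0.0302]
orientation: [[0.962, -0.272, 0.008], [-0.272, -0.962, -0.005], [0.009, 0.002, -1.0]]
force: [0.4, 0.6, -0.7]
gripper_width: 0.0855
```

Run:
```python
from h import *
o=monitor.get_obs();im=capture("wrist");cv2.imwrite("pics/w2.png",im[:,:,::-1])
print(o["t"],o["tcp_pos"],o["orientation"].round(3),o["force"])
C=cam("wrist",o)
for p in [(.487,-.2125,.039),(.497,-.179,.039)]: print(proj(C,p))
```

```text
3.45 [ 0.49043158 -0.21169395  0.03020479] [[ 0.962 -0.272  0.008]
 [-0.272 -0.962 -0.005]
 [ 0.009  0.002 -1.   ]] [ 0.39950071  0.58472815 -0.68033094]
[315.32291701 261.75506945]
[316.35643778 180.57140859]
```

View pics/w2.png

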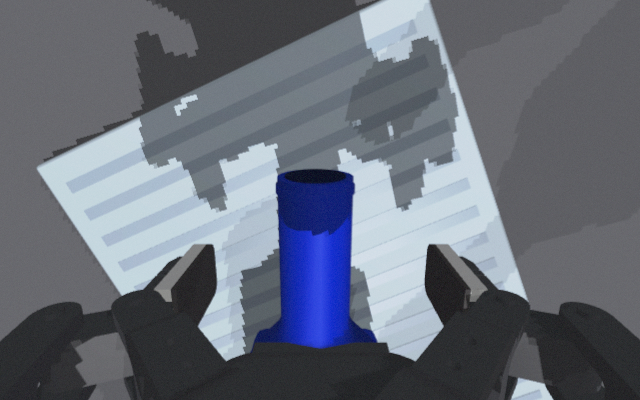

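The neck is centred at column 315 between the pads and the mouth rim is at (316,178), both matching the prediction. I'll go down 12 mm, centre 3 mm, and close.

{"api": "servo_tool", "payload": {
  "targets": [
    {"wx": 0.3, "wy": 0.5, "wz": 0, "dx": -0.35, "dy": 0, "dz": -0.9, "grip": 1},
    {"wx": 0, "wy": 0, "wz": 0, "dx": 0, "dy": -0.1, "dz": -0.4, "grip": 1},
    {"wx": 0, "wy": 0, "wz": 0, "dx": 0, "dy": 0, "dz": 0, "grip": 1}
  ]
}}

```text
t: 3.75
tcp_pos: [0.4908, -0.2145, 0.0225]
orientation: [[0.963, -0.271, 0.008], [-0.271, -0.963, -0.004], [0.008, 0.002, -1.0]]
force: [-0.5, -0.2, 0.6]
gripper_width: 0.0856
```

{"api": "servo_tool", "payload": {
  "targets": [
    {"wx": 0, "wy": 0.5, "wz": 0, "dx": -0.6, "dy": 0.3, "dz": -0.5, "grip": 1},
    {"wx": 0, "wy": 0, "wz": 0, "dx": -0.2, "dy": 0, "dz": -0.2, "grip": 1}
  ]
}}

```text
t: 3.92
tcp_pos: [0.4836, -0.212, 0.0167]
orientation: [[0.963, -0.271, 0.001], [-0.271, -0.963, -0.005], [0.002, 0.005, -1.0]]
force: [0.3, -0.0, -0.5]
gripper_width: 0.0853
```

{"api": "servo_tool", "payload": {
  "targets": [
    {"wx": 0, "wy": 0, "wz": 0, "dx": 0.3, "dy": 0, "dz": 0.1, "grip": 0},
    {"wx": 0, "wy": 0, "wz": 0, "dx": 0, "dy": 0, "dz": 0, "grip": -0.1},
    {"wx": 0, "wy": 0, "wz": 0, "dx": 0, "dy": 0, "dz": 0, "grip": -0.1},
    {"wx": 0, "wy": 0, "wz": 0, "dx": 0, "dy": 0, "dz": 0, "grip": -0.1}
  ],
  "newtons": 60
}}

```text
t: 4.25
tcp_pos: [0.4862, -0.2118, 0.0176]
orientation: [[0.963, -0.271, 0.0], [-0.271, -0.963, -0.005], [0.002, 0.005, -1.0]]
force: [-0.6, -0.7, -0.8]
gripper_width: 0.0395
```

{"api": "servo_tool", "payload": {
  "targets": [
    {"wx": 0, "wy": 0, "wz": 0, "dx": 0, "dy": 0, "dz": 0, "grip": -1},
    {"wx": 0, "wy": 0, "wz": 0, "dx": 0, "dy": 0, "dz": 0, "grip": -1},
    {"wx": 0, "wy": 0, "wz": 0, "dx": 0, "dy": 0, "dz": 0, "grip": -1},
    {"wx": 0, "wy": 0, "wz": 0, "dx": 0, "dy": 0, "dz": 0, "grip": -1},
    {"wx": 0, "wy": 0, "wz": 0, "dx": 0, "dy": 0, "dz": 0, "grip": -1},
    {"wx": 0, "wy": 0, "wz": 0, "dx": 0, "dy": 0, "dz": 0, "grip": -1}
  ],
  "newtons": 60
}}

```text
t: 4.75
tcp_pos: [0.4865, -0.2119, 0.018]
orientation: [[0.963, -0.271, 0.001], [-0.271, -0.963, -0.005], [0.002, 0.005, -1.0]]
force: [-0.4, 0.5, 0.9]
gripper_width: 0.0284
```

{"api": "servo_tool", "payload": {
  "targets": [
    {"wx": 0, "wy": 0, "wz": 0, "dx": 0, "dy": 0, "dz": 0.7, "grip": -1},
    {"wx": 0, "wy": 0, "wz": 0, "dx": 0, "dy": 0, "dz": 1.2, "grip": -1},
    {"wx": 0, "wy": 0, "wz": 0, "dx": 0, "dy": 0, "dz": 1.5, "grip": -1},
    {"wx": 0, "wy": 0, "wz": 0, "dx": 0, "dy": 0, "dz": 1.5, "grip": -1},
    {"wx": 0, "wy": 0, "wz": 0, "dx": 0, "dy": 0, "dz": 1.5, "grip": -1},
    {"wx": 0, "wy": 0, "wz": 0, "dx": 0, "dy": 0, "dz": 1, "grip": -1},
    {"wx": 0, "wy": 0, "wz": 0, "dx": 0, "dy": 0, "dz": 0, "grip": -1}
  ],
  "newtons": 60
}}

```text
t: 5.33
tcp_pos: [0.4818, -0.2083, 0.0935]
orientation: [[0.962, -0.273, -0.008], [-0.273, -0.962, 0.003], [-0.009, -0.001, -1.0]]
force: [0.7, -1.1, -3.3]
gripper_width: 0.0288
```

Run:
```python
from h import *
o=monitor.get_obs();im=capture("scene");cv2.imwrite("pics/s3.png",cv2.resize(im[150:350,150:450,::-1],None,fx=2.5,fy=2.5))
print(o["t"],o["tcp_pos"],o["force"],o["torque"],o["gripper_width"])
```

```text
5.3333 [ 0.48184298 -0.20827545  0.09351268] [ 0.73013762 -1.08097689 -3.26546411] [ 0.30463948 -0.146045    0.09827743] 0.028757589483617042
```

View pics/s3.png

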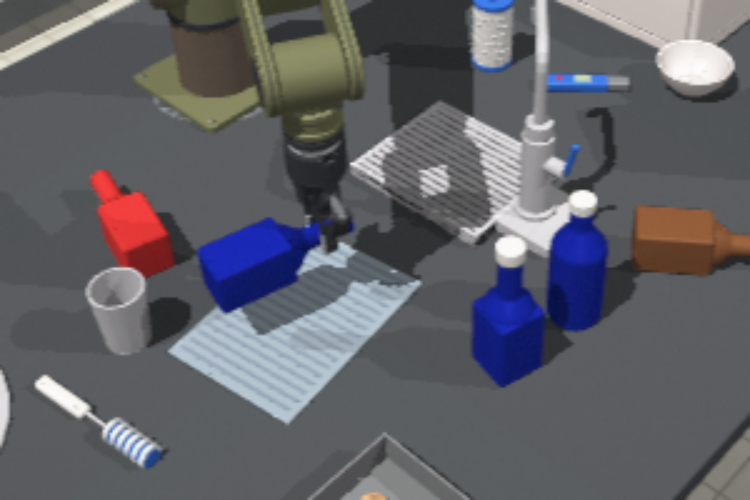

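The bottle is off the mat and level in the fingers at (330,230). I'll raise it further before easing the grip.

{"api": "servo_tool", "payload": {
  "targets": [
    {"wx": 0, "wy": 0, "wz": 0, "dx": 0, "dy": 0, "dz": 2, "grip": -1},
    {"wx": 0, "wy": 0, "wz": 0, "dx": 0, "dy": 0, "dz": 2.5, "grip": -1},
    {"wx": 0, "wy": 0, "wz": 0, "dx": 0, "dy": 0, "dz": 3, "grip": -1},
    {"wx": 0, "wy": 0, "wz": 0, "dx": 0, "dy": 0, "dz": 3, "grip": -1},
    {"wx": 0, "wy": 0, "wz": 0, "dx": 0, "dy": 0, "dz": 3, "grip": -1},
    {"wx": 0, "wy": 0, "wz": 0, "dx": 0, "dy": 0, "dz": 3, "grip": -1},
    {"wx": 0, "wy": 0, "wz": 0, "dx": 0, "dy": 0, "dz": 2, "grip": -1},
    {"wx": 0, "wy": 0, "wz": 0, "dx": 0, "dy": 0, "dz": 1, "grip": -1},
    {"wx": 0, "wy": 0, "wz": 0, "dx": 0, "dy": 0, "dz": 0, "grip": -1},
    {"wx": 0, "wy": 0, "wz": 0, "dx": 0, "dy": 0, "dz": 0, "grip": -1}
  ],
  "newtons": 60
}}

```text
t: 6.22
tcp_pos: [0.4724, -0.2022, 0.2818]
orientation: [[0.961, -0.274, -0.03], [-0.273, -0.962, 0.019], [-0.034, -0.01, -0.999]]
force: [-0.7, 0.7, -4.7]
gripper_width: 0.0287
```

{"api": "servo_tool", "payload": {
  "targets": [
    {"wx": 0, "wy": 0, "wz": 0, "dx": 0, "dy": 0, "dz": 0, "grip": -1},
    {"wx": 0, "wy": 0, "wz": 0, "dx": 0, "dy": 0, "dz": 0, "grip": -1},
    {"wx": 0, "wy": 0, "wz": 0, "dx": 0, "dy": 0, "dz": 0, "grip": -1},
    {"wx": 0, "wy": 0, "wz": 0, "dx": 0, "dy": 0, "dz": 0, "grip": -1}
  ],
  "newtons": 28
}}

```text
t: 6.55
tcp_pos: [0.47, -0.2008, 0.2739]
orientation: [[0.961, -0.274, -0.041], [-0.273, -0.962, 0.025], [-0.046, -0.013, -0.999]]
force: [-0.5, -0.1, -2.6]
gripper_width: 0.0284
```

```bash
cat > look.py <<'E'
from h import *
import sys
n=sys.argv[1]
o=monitor.get_obs()
print(o["t"],o["tcp_pos"],o["orientation"].round(3).tolist(),o["force"].round(2),o["torque"].round(3),o["gripper_width"])
a=capture("scene");b=capture("wrist")
a=cv2.resize(a[100:300,180:440,::-1],(780,600));
cv2.imwrite(f"pics/{n}s.png",a[:,:]);cv2.imwrite(f"pics/{n}w.png",b[:,:,::-1])
E
python3 look.py a4
```

```text
6.55 [ 0.47004175 -0.20076818  0.27394108] [[0.961, -0.274, -0.041], [-0.273, -0.962, 0.025], [-0.046, -0.013, -0.999]] [-0.51 -0.09 -2.6 ] [ 0.339 -0.108  0.02 ] 0.02839731546322774
```

View pics/a4s.png

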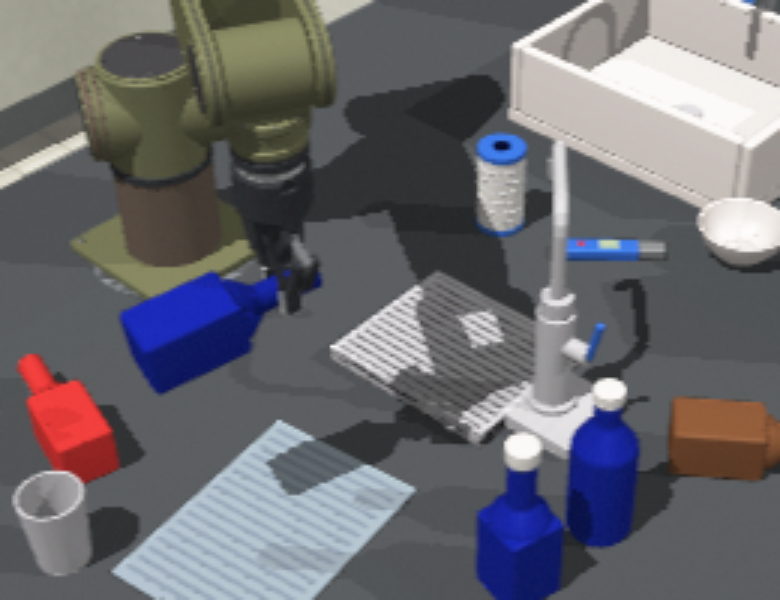

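View pics/a4w.png

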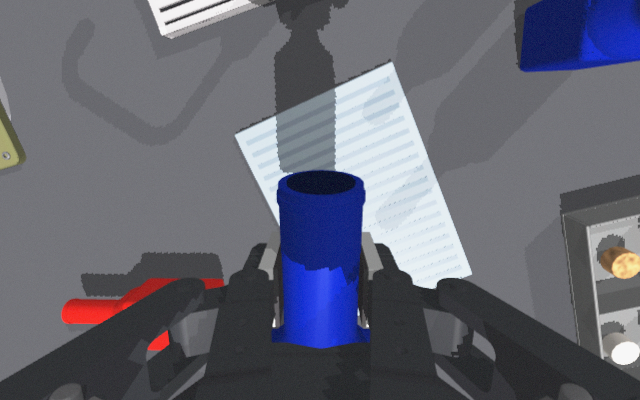

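The grip at 28 N still holds it near level. The pose sags slightly each row, so I'll add small compensations while easing.

{"api": "servo_tool", "payload": {
  "targets": [
    {"wx": -0.7, "wy": -1.2, "wz": 0, "dx": 0.1, "dy": 0, "dz": 0.4, "grip": -1},
    {"wx": -0.6, "wy": -1.1, "wz": 0, "dx": 0.1, "dy": 0, "dz": 0.4, "grip": -1},
    {"wx": -0.1, "wy": -0.2, "wz": 0, "dx": 0.06, "dy": 0, "dz": 0.2, "grip": -1},
    {"wx": -0.1, "wy": -0.2, "wz": 0, "dx": 0.06, "dy": 0, "dz": 0.2, "grip": -1}
  ],
  "newtons": 20
}}

```text
t: 6.98
tcp_pos: [0.4731, -0.2006, 0.2859]
orientation: [[0.962, -0.274, 0.009], [-0.274, -0.962, -0.002], [0.01, -0.0, -1.0]]
force: [-0.2, -0.1, -4.5]
gripper_width: 0.0285
```

{"api": "servo_tool", "payload": {
  "targets": [
    {"wx": -0.1, "wy": -0.2, "wz": 0, "dx": 0.06, "dy": 0, "dz": 0.2, "grip": -1},
    {"wx": -0.1, "wy": -0.2, "wz": 0, "dx": 0.06, "dy": 0, "dz": 0.2, "grip": -1},
    {"wx": -0.1, "wy": -0.2, "wz": 0, "dx": 0.06, "dy": 0, "dz": 0.2, "grip": -1},
    {"wx": -0.1, "wy": -0.2, "wz": 0, "dx": 0.06, "dy": 0, "dz": 0.2, "grip": -1}
  ],
  "newtons": 14
}}

```text
t: 7.32
tcp_pos: [0.4759, -0.2006, 0.2962]
orientation: [[0.961, -0.274, 0.027], [-0.273, -0.962, -0.011], [0.029, 0.003, -1.0]]
force: [-0.1, -0.6, -4.0]
gripper_width: 0.0286
```

```bash
python3 look.py a5
```

```text
7.3167 [ 0.47593143 -0.20057393  0.29621254] [[0.961, -0.274, 0.027], [-0.273, -0.962, -0.011], [0.029, 0.003, -1.0]] [-0.12 -0.55 -3.99] [ 0.39  -0.091 -0.016] 0.028564780420007478
```

View pics/a5s.png

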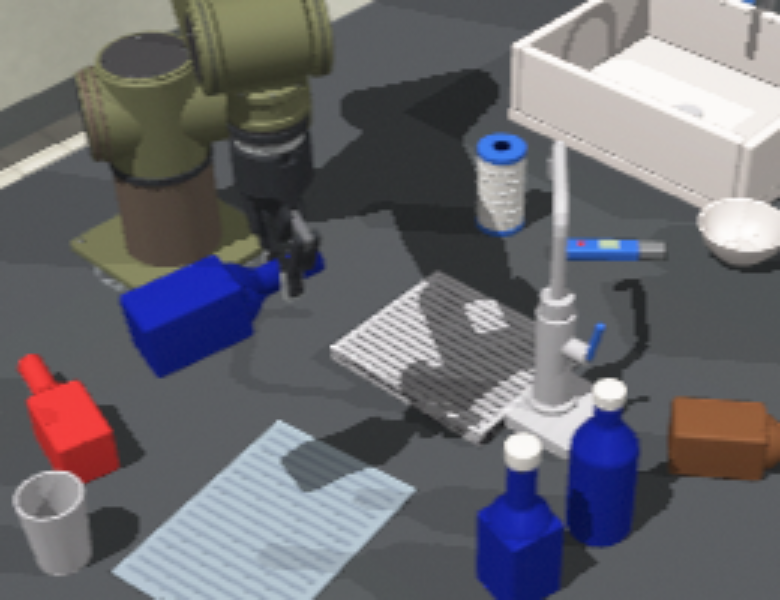

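View pics/a5w.png

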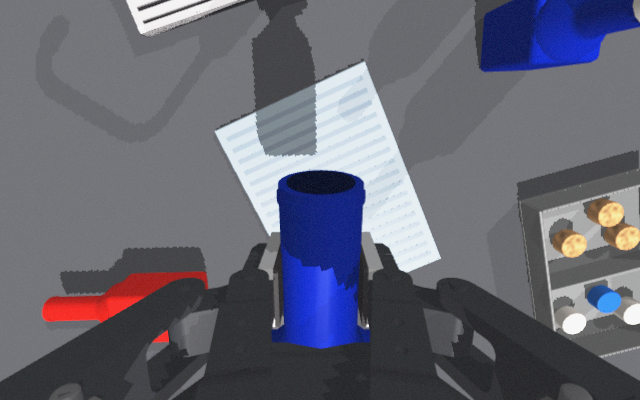

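{"api": "servo_tool", "payload": {
  "targets": [
    {"wx": 0.3, "wy": 0.6, "wz": 0, "dx": 0, "dy": 0, "dz": 0, "grip": -1},
    {"wx": 0.2, "wy": 0.5, "wz": 0, "dx": 0, "dy": 0, "dz": 0, "grip": -1},
    {"wx": 0, "wy": 0, "wz": 0, "dx": 0, "dy": 0, "dz": 0.1, "grip": -1},
    {"wx": 0, "wy": 0, "wz": 0, "dx": 0, "dy": 0, "dz": 0.1, "grip": -1}
  ],
  "newtons": 10
}}

```text
t: 7.75
tcp_pos: [0.476, -0.2006, 0.298]
orientation: [[0.962, -0.274, 0.005], [-0.274, -0.962, -0.001], [0.005, -0.0, -1.0]]
force: [0.4, 0.1, -4.1]
gripper_width: 0.0284
```

```bash
python3 look.py a6
```

```text
7.75 [ 0.47596407 -0.20063179  0.29797022] [[0.962, -0.274, 0.005], [-0.274, -0.962, -0.001], [0.005, -0.0, -1.0]] [ 0.38  0.12 -4.06] [ 0.355 -0.075  0.024] 0.028385509138679307
```

View pics/a6w.png

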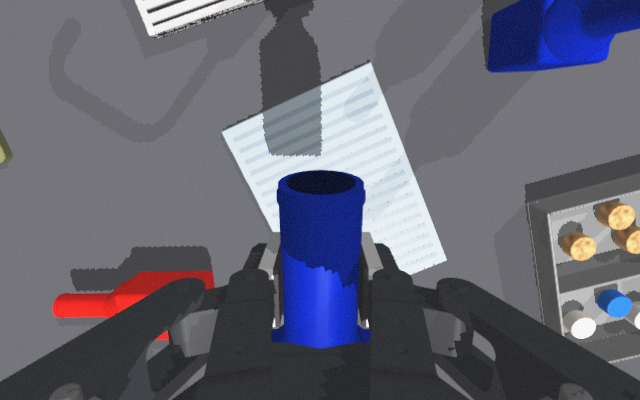

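{"api": "servo_tool", "payload": {
  "targets": [
    {"wx": 0, "wy": 0, "wz": 0, "dx": 0, "dy": 0, "dz": 0.1, "grip": -1},
    {"wx": 0, "wy": 0, "wz": 0, "dx": 0, "dy": 0, "dz": 0.1, "grip": -1},
    {"wx": 0, "wy": 0, "wz": 0, "dx": 0, "dy": 0, "dz": 0.1, "grip": -1}
  ],
  "newtons": 7
}}

```text
t: 8.1
tcp_pos: [0.4758, -0.2006, 0.3009]
orientation: [[0.962, -0.274, 0.005], [-0.274, -0.962, -0.001], [0.005, -0.0, -1.0]]
force: [-0.3, -0.0, -4.0]
gripper_width: 0.0282
```

```bash
python3 look.py a7
```

```text
8.1 [ 0.47584475 -0.20058969  0.30086456] [[0.962, -0.274, 0.005], [-0.274, -0.962, -0.001], [0.005, -0.0, -1.0]] [-0.3  -0.03 -4.05] [ 0.345 -0.08   0.052] 0.028234800591875508
```

View pics/a7w.png

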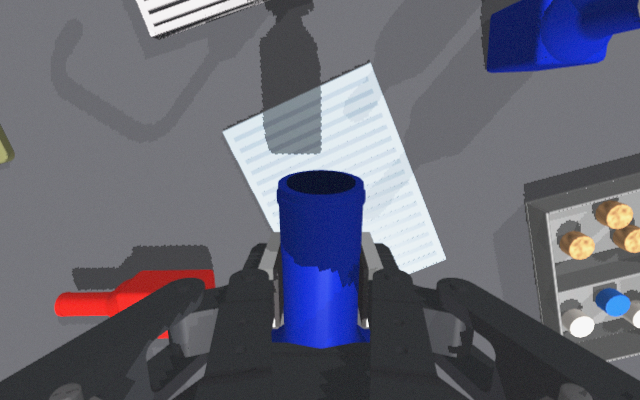

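Lower force values with grip held at -1 changed nothing. The force may only be applied when a new opening is commanded, so I'll try a changed opening value at a moderate force.

{"api": "servo_tool", "payload": {
  "targets": [
    {"wx": 0, "wy": 0, "wz": 0, "dx": 0, "dy": 0, "dz": 0, "grip": -0.9},
    {"wx": 0, "wy": 0, "wz": 0, "dx": 0, "dy": 0, "dz": 0, "grip": -0.9},
    {"wx": 0, "wy": 0, "wz": 0, "dx": 0, "dy": 0, "dz": 0.1, "grip": -0.9}
  ],
  "newtons": 20
}}

```text
t: 8.45
tcp_pos: [0.4758, -0.2005, 0.302]
orientation: [[0.962, -0.274, 0.005], [-0.274, -0.962, -0.001], [0.005, -0.0, -1.0]]
force: [-0.3, 0.6, -4.3]
gripper_width: 0.0282
```

```bash
python3 look.py a8
```

```text
8.45 [ 0.47581908 -0.20054957  0.30203698] [[0.962, -0.274, 0.005], [-0.274, -0.962, -0.001], [0.005, -0.0, -1.0]] [-0.3   0.63 -4.35] [ 0.315 -0.025 -0.071] 0.028177278087929677
```

View pics/a8w.png

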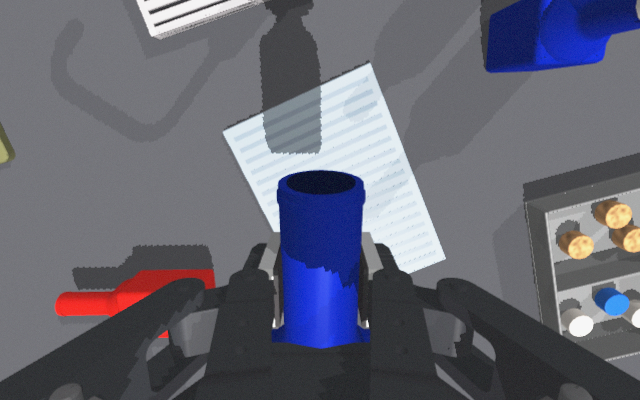

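{"api": "servo_tool", "payload": {
  "targets": [
    {"wx": 0, "wy": 0, "wz": 0, "dx": 0, "dy": 0, "dz": 0, "grip": -0.6},
    {"wx": 0, "wy": 0, "wz": 0, "dx": 0, "dy": 0, "dz": 0, "grip": -0.5},
    {"wx": 0, "wy": 0, "wz": 0, "dx": 0, "dy": 0, "dz": 0, "grip": -0.45},
    {"wx": 0, "wy": 0, "wz": 0, "dx": 0, "dy": 0, "dz": 0.1, "grip": -0.4},
    {"wx": 0, "wy": 0, "wz": 0, "dx": 0, "dy": 0, "dz": 0, "grip": -0.4},
    {"wx": 0, "wy": 0, "wz": 0, "dx": 0, "dy": 0, "dz": 0.1, "grip": -0.4}
  ],
  "newtons": 20
}}

```text
t: 9.05
tcp_pos: [0.4759, -0.2006, 0.3044]
orientation: [[0.962, -0.274, 0.005], [-0.274, -0.962, -0.001], [0.006, -0.0, -1.0]]
force: [-0.0, 0.3, -3.9]
gripper_width: 0.0282
```

```bash
python3 look.py a9
```

```text
9.05 [ 0.47587267 -0.20059191  0.30436321] [[0.962, -0.274, 0.005], [-0.274, -0.962, -0.001], [0.006, -0.0, -1.0]] [-0.04  0.34 -3.9 ] [ 0.341 -0.104 -0.023] 0.028194051068858833
```

View pics/a9w.png

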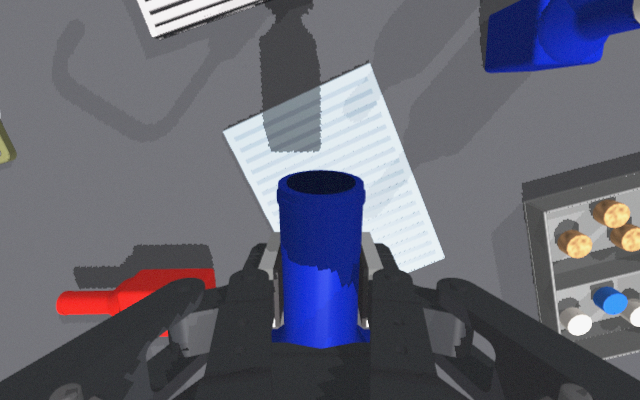

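{"api": "servo_tool", "payload": {
  "targets": [
    {"wx": 0, "wy": 0, "wz": 0, "dx": 0, "dy": 0, "dz": 0, "grip": -0.37},
    {"wx": 0, "wy": 0, "wz": 0, "dx": 0, "dy": 0, "dz": 0, "grip": -0.36},
    {"wx": 0, "wy": 0, "wz": 0, "dx": 0, "dy": 0, "dz": 0.1, "grip": -0.35},
    {"wx": 0, "wy": 0, "wz": 0, "dx": 0, "dy": 0, "dz": 0, "grip": -0.35}
  ],
  "newtons": 20
}}

```text
t: 9.48
tcp_pos: [0.4761, -0.2007, 0.306]
orientation: [[0.962, -0.274, 0.006], [-0.274, -0.962, -0.002], [0.007, 0.0, -1.0]]
force: [0.4, -0.0, -3.6]
gripper_width: 0.0284
```

```bash
python3 -c "
from h import *
o=monitor.get_obs();print(o['tcp_pos'],o['force'],o['torque'],o['gripper_width'])"
```

```text
[ 0.47608003 -0.20072208  0.30600389] [ 3.89634961e-01 -8.64346009e-05 -3.61139417e+00] [ 0.28558826 -0.07184968  0.06422287] 0.028376261508536088
```

{"api": "servo_tool", "payload": {
  "targets": [
    {"wx": 0, "wy": 0, "wz": 0, "dx": 0, "dy": 0, "dz": 0, "grip": -0.345},
    {"wx": 0, "wy": 0, "wz": 0, "dx": 0, "dy": 0, "dz": 0, "grip": -0.345},
    {"wx": 0, "wy": 0, "wz": 0, "dx": 0, "dy": 0, "dz": 0, "grip": -0.34},
    {"wx": 0, "wy": 0, "wz": 0, "dx": 0, "dy": 0, "dz": 0, "grip": -0.34}
  ],
  "newtons": 20
}}

```text
t: 9.82
tcp_pos: [0.4761, -0.2007, 0.306]
orientation: [[0.962, -0.274, 0.006], [-0.274, -0.962, -0.002], [0.007, 0.0, -1.0]]
force: [1.0, 0.5, -3.4]
gripper_width: 0.0284
```

```bash
python3 look.py a10
```

```text
9.8167 [ 0.47608562 -0.20071532  0.30602882] [[0.962, -0.274, 0.006], [-0.274, -0.962, -0.002], [0.007, 0.0, -1.0]] [ 0.98  0.45 -3.39] [ 0.357 -0.088  0.002] 0.028385991399500963
```

View pics/a10w.png

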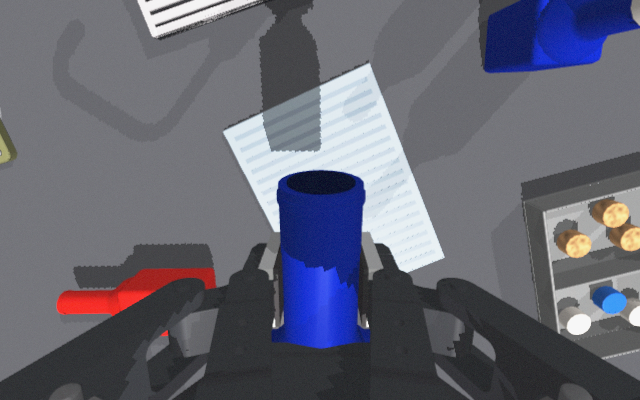

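{"api": "servo_tool", "payload": {
  "targets": [
    {"wx": 0, "wy": 0, "wz": 0, "dx": 0, "dy": 0, "dz": 0, "grip": -0.335},
    {"wx": 0, "wy": 0, "wz": 0, "dx": 0, "dy": 0, "dz": 0, "grip": -0.33},
    {"wx": 0, "wy": 0, "wz": 0, "dx": 0, "dy": 0, "dz": 0, "grip": -0.33}
  ],
  "newtons": 20
}}

```text
t: 10.17
tcp_pos: [0.4761, -0.2007, 0.306]
orientation: [[0.962, -0.274, 0.006], [-0.274, -0.962, -0.002], [0.007, 0.0, -1.0]]
force: [-0.7, 0.3, -3.9]
gripper_width: 0.0289
```

```bash
python3 look.py a11; python3 -c "
import cv2,numpy as np
a=cv2.imread('pics/a10w.png').astype(int);b=cv2.imread('pics/a11w.png').astype(int);print(np.abs(a-b)[150:340,270:370].mean())
a=cv2.imread('pics/a10s.png').astype(int);b=cv2.imread('pics/a11s.png').astype(int);print(np.abs(a-b)[250:400,100:330].mean())"
```

```text
10.1667 [ 0.47606432 -0.20072459  0.30595489] [[0.962, -0.274, 0.006], [-0.274, -0.962, -0.002], [0.007, 0.0, -1.0]] [-0.7   0.27 -3.9 ] [ 0.345 -0.106 -0.036] 0.02885867272635104
3.632824561403509
0.8414975845410628
```

{"api": "servo_tool", "payload": {
  "targets": [
    {"wx": 0, "wy": 0, "wz": 0, "dx": 0, "dy": 0, "dz": 0, "grip": -0.325},
    {"wx": 0, "wy": 0, "wz": 0, "dx": 0, "dy": 0, "dz": 0, "grip": -0.325},
    {"wx": 0, "wy": 0, "wz": 0, "dx": 0, "dy": 0, "dz": 0, "grip": -0.32},
    {"wx": 0, "wy": 0, "wz": 0, "dx": 0, "dy": 0, "dz": 0, "grip": -0.32}
  ],
  "newtons": 20
}}

```text
t: 10.6
tcp_pos: [0.4761, -0.2011, 0.3063]
orientation: [[0.962, -0.274, 0.007], [-0.274, -0.962, -0.003], [0.007, 0.001, -1.0]]
force: [0.3, -0.5, -4.5]
gripper_width: 0.0291
```

```bash
python3 look.py a12
```

```text
10.6 [ 0.47609975 -0.2011042   0.30632819] [[0.962, -0.274, 0.007], [-0.274, -0.962, -0.003], [0.007, 0.001, -1.0]] [ 0.34 -0.5  -4.5 ] [ 0.312 -0.1   -0.01 ] 0.029125211828307
```

View pics/a12w.png

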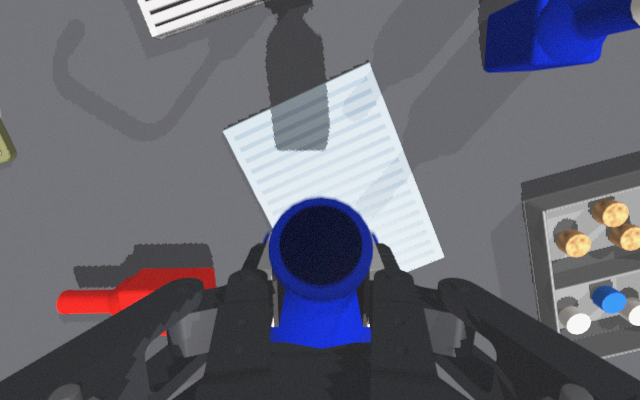

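The bottle is now turning bit by bit: the mouth faces the camera at (320,245). I'll hold this setting.

{"api": "servo_tool", "payload": {
  "targets": [
    {"wx": 0, "wy": 0, "wz": 0, "dx": 0, "dy": 0, "dz": 0, "grip": -0.32},
    {"wx": 0, "wy": 0, "wz": 0, "dx": 0, "dy": 0, "dz": 0, "grip": -0.32},
    {"wx": 0, "wy": 0, "wz": 0, "dx": 0, "dy": 0, "dz": 0, "grip": -0.32},
    {"wx": 0, "wy": 0, "wz": 0, "dx": 0, "dy": 0, "dz": 0, "grip": -0.32},
    {"wx": 0, "wy": 0, "wz": 0, "dx": 0, "dy": 0, "dz": 0, "grip": -0.32},
    {"wx": 0, "wy": 0, "wz": 0, "dx": 0, "dy": 0, "dz": 0, "grip": -0.32}
  ],
  "newtons": 20
}}

```text
t: 11.2
tcp_pos: [0.476, -0.201, 0.306]
orientation: [[0.962, -0.273, 0.006], [-0.273, -0.962, -0.003], [0.007, 0.001, -1.0]]
force: [0.6, -0.4, -4.0]
gripper_width: 0.0291
```

```bash
python3 look.py a13
```

```text
11.2 [ 0.4760086  -0.20097906  0.30599925] [[0.962, -0.273, 0.006], [-0.273, -0.962, -0.003], [0.007, 0.001, -1.0]] [ 0.59 -0.39 -3.96] [ 0.206 -0.047 -0.014] 0.029142824448843772
```

View pics/a13w.png

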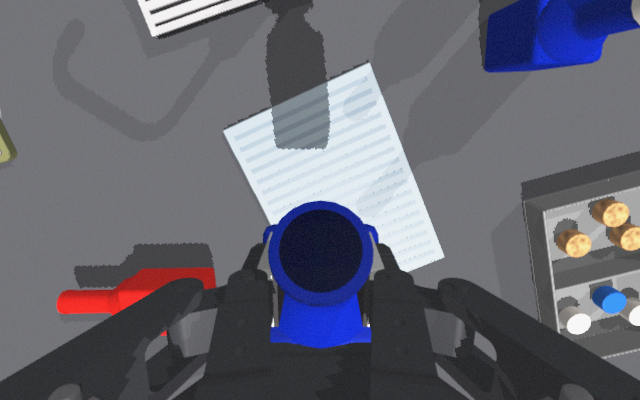

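View pics/a13s.png

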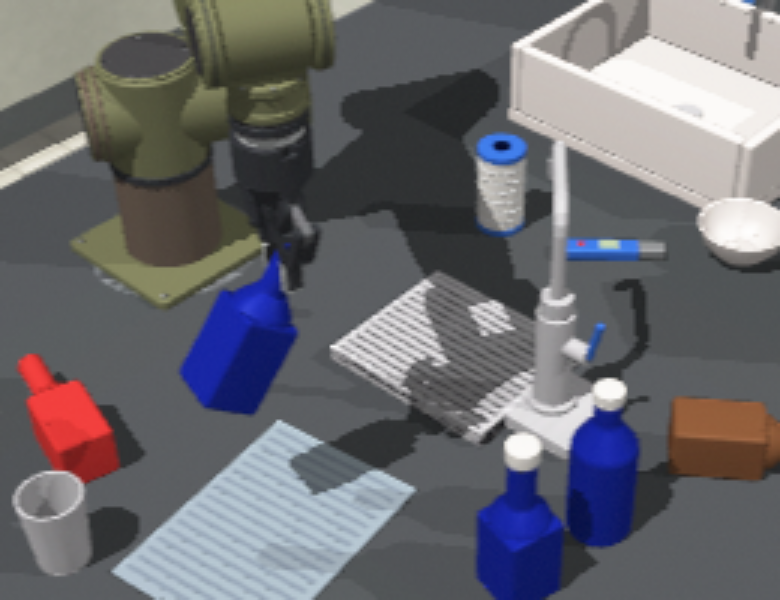

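It is about halfway turned and held. I'll ease in finer steps.

{"api": "servo_tool", "payload": {
  "targets": [
    {"wx": 0, "wy": 0, "wz": 0, "dx": 0, "dy": 0, "dz": 0, "grip": -0.317},
    {"wx": 0, "wy": 0, "wz": 0, "dx": 0, "dy": 0, "dz": 0, "grip": -0.317},
    {"wx": 0, "wy": 0, "wz": 0, "dx": 0, "dy": 0, "dz": 0, "grip": -0.314},
    {"wx": 0, "wy": 0, "wz": 0, "dx": 0, "dy": 0, "dz": 0, "grip": -0.314},
    {"wx": 0, "wy": 0, "wz": 0, "dx": 0, "dy": 0, "dz": 0, "grip": -0.314}
  ],
  "newtons": 20
}}

```text
t: 11.72
tcp_pos: [0.476, -0.201, 0.306]
orientation: [[0.962, -0.273, 0.006], [-0.273, -0.962, -0.003], [0.007, 0.001, -1.0]]
force: [0.1, 0.0, -3.9]
gripper_width: 0.0297
```

```bash
python3 look.py a14
```

```text
11.7167 [ 0.47602515 -0.20099486  0.30604818] [[0.962, -0.273, 0.006], [-0.273, -0.962, -0.003], [0.007, 0.001, -1.0]] [ 0.14  0.03 -3.92] [ 0.222 -0.003  0.005] 0.029671617475073707
```

View pics/a14w.png

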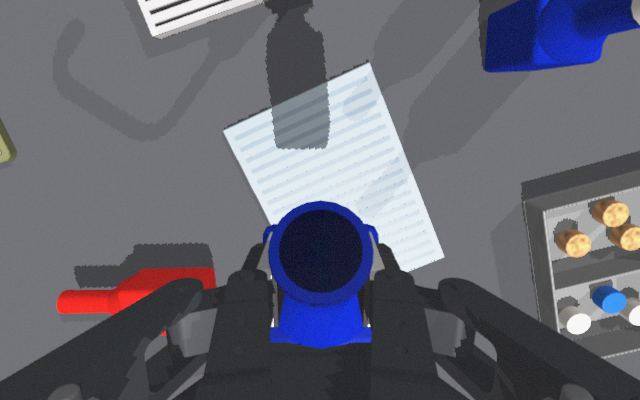

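View pics/a14s.png

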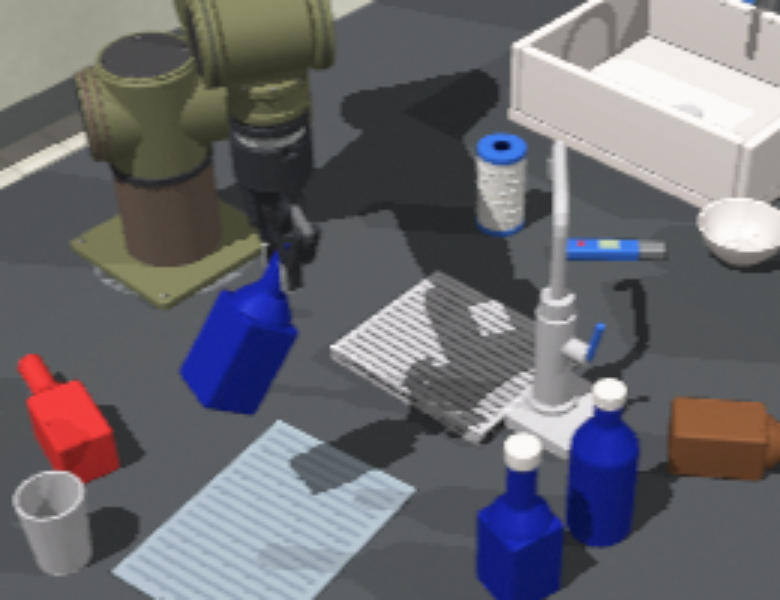

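{"api": "servo_tool", "payload": {
  "targets": [
    {"wx": 0, "wy": 0, "wz": 0, "dx": 0, "dy": 0, "dz": 0, "grip": -0.311},
    {"wx": 0, "wy": 0, "wz": 0, "dx": 0, "dy": 0, "dz": 0, "grip": -0.311},
    {"wx": 0, "wy": 0, "wz": 0, "dx": 0, "dy": 0, "dz": 0, "grip": -0.308},
    {"wx": 0, "wy": 0, "wz": 0, "dx": 0, "dy": 0, "dz": 0, "grip": -0.308}
  ],
  "newtons": 20
}}

```text
t: 12.15
tcp_pos: [0.476, -0.2011, 0.3061]
orientation: [[0.962, -0.273, 0.006], [-0.273, -0.962, -0.003], [0.007, 0.002, -1.0]]
force: [0.3, -0.1, -3.9]
gripper_width: 0.0297
```

```bash
python3 look.py a15
```

```text
12.15 [ 0.47601855 -0.20107869  0.30611469] [[0.962, -0.273, 0.006], [-0.273, -0.962, -0.003], [0.007, 0.002, -1.0]] [ 0.33 -0.06 -3.89] [ 0.186 -0.043 -0.015] 0.02966366202475003
```

View pics/a15s.png

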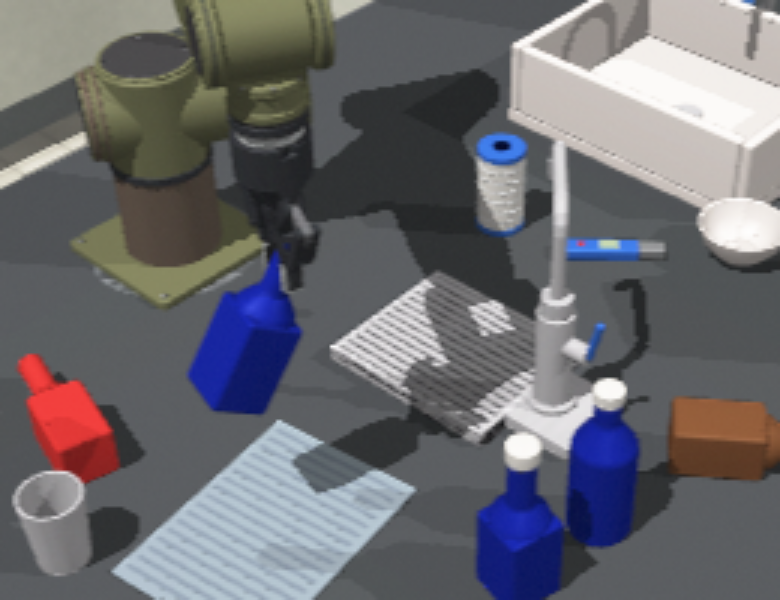

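{"api": "servo_tool", "payload": {
  "targets": [
    {"wx": 0, "wy": 0, "wz": 0, "dx": 0, "dy": 0, "dz": 0, "grip": -0.305},
    {"wx": 0, "wy": 0, "wz": 0, "dx": 0, "dy": 0, "dz": 0, "grip": -0.305},
    {"wx": 0, "wy": 0, "wz": 0, "dx": 0, "dy": 0, "dz": 0, "grip": -0.303},
    {"wx": 0, "wy": 0, "wz": 0, "dx": 0, "dy": 0, "dz": 0, "grip": -0.303}
  ],
  "newtons": 20
}}

```text
t: 12.58
tcp_pos: [0.476, -0.2012, 0.306]
orientation: [[0.962, -0.273, 0.006], [-0.273, -0.962, -0.004], [0.007, 0.002, -1.0]]
force: [0.7, -0.2, -3.1]
gripper_width: 0.0299
```

```bash
python3 look.py a16
```

```text
12.5833 [ 0.47596699 -0.20115326  0.30604164] [[0.962, -0.273, 0.006], [-0.273, -0.962, -0.004], [0.007, 0.002, -1.0]] [ 0.74 -0.18 -3.12] [ 0.099 -0.031 -0.028] 0.029916987939751907
```

View pics/a16s.png

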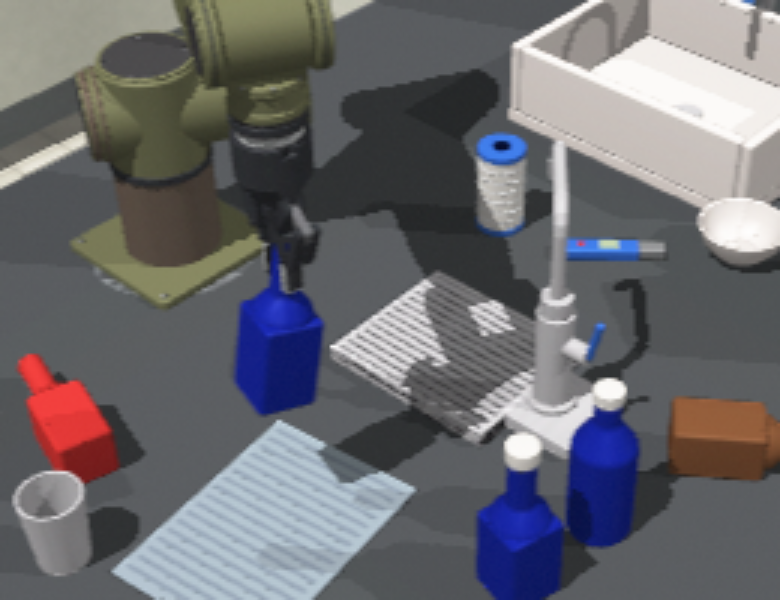

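{"api": "servo_tool", "payload": {
  "targets": [
    {"wx": 0, "wy": 0, "wz": 0, "dx": 0, "dy": 0, "dz": 0, "grip": -0.302},
    {"wx": 0, "wy": 0, "wz": 0, "dx": 0, "dy": 0, "dz": 0, "grip": -0.302},
    {"wx": 0, "wy": 0, "wz": 0, "dx": 0, "dy": 0, "dz": 0, "grip": -0.302}
  ],
  "newtons": 20
}}

```text
t: 12.93
tcp_pos: [0.476, -0.2012, 0.3061]
orientation: [[0.962, -0.273, 0.006], [-0.273, -0.962, -0.004], [0.007, 0.002, -1.0]]
force: [0.7, -0.5, -4.0]
gripper_width: 0.0297
```

```bash
python3 look.py a17
```

```text
12.9333 [ 0.4759662  -0.20119696  0.30605889] [[0.962, -0.273, 0.006], [-0.273, -0.962, -0.004], [0.007, 0.002, -1.0]] [ 0.74 -0.51 -3.99] [ 0.034  0.013 -0.026] 0.029739252965037762
```

View pics/a17s.png

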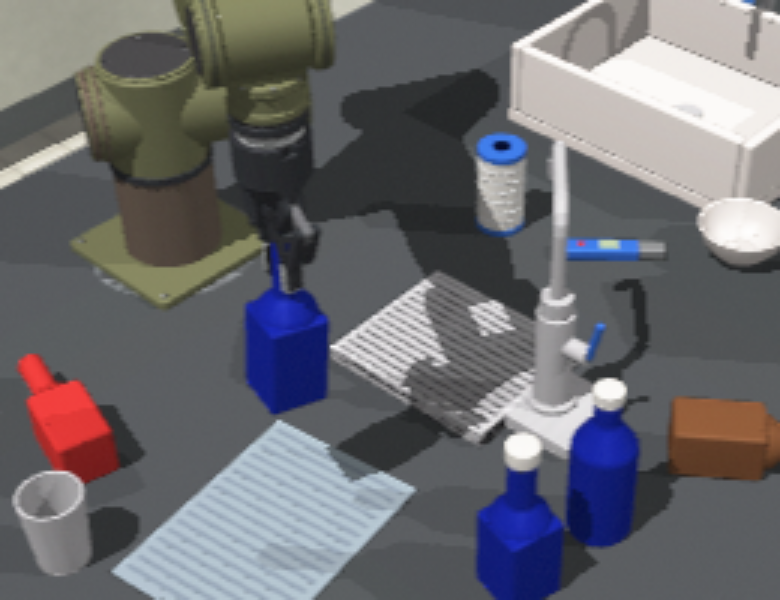

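View pics/a17w.png

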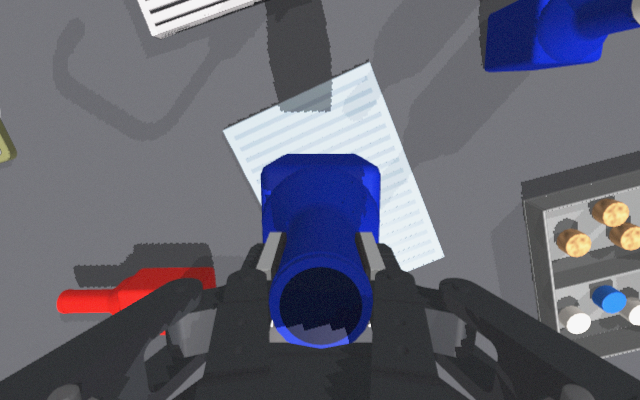

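{"api": "servo_tool", "payload": {
  "targets": [
    {"wx": 0, "wy": 0, "wz": 0, "dx": 0, "dy": 0, "dz": 0, "grip": -0.302},
    {"wx": 0, "wy": 0, "wz": 0, "dx": 0, "dy": 0, "dz": 0, "grip": -0.302},
    {"wx": 0, "wy": 0, "wz": 0, "dx": 0, "dy": 0, "dz": 0, "grip": -0.302},
    {"wx": 0, "wy": 0, "wz": 0, "dx": 0, "dy": 0, "dz": 0, "grip": -0.302}
  ],
  "newtons": 20
}}

```text
t: 13.37
tcp_pos: [0.4759, -0.2012, 0.3061]
orientation: [[0.962, -0.273, 0.006], [-0.273, -0.962, -0.004], [0.007, 0.002, -1.0]]
force: [0.1, 0.6, -3.4]
gripper_width: 0.0295
```

```bash
python3 look.py a18
python3 - <<'E'
from h import *
o=monitor.get_obs();C=cam("wrist",o);R=o["orientation"];t=o["tcp_pos"]
g=t-R[:,2]*.019
for a in [0,5,10,15,20]:
    # axis tilt: mouth toward -y tool by angle
    ax=np.cos(np.radians(a))*-R[:,2]+np.sin(np.radians(a))*-R[:,1]
    yb=np.cos(np.radians(a))*-R[:,1]-np.sin(np.radians(a))*-R[:,2]
    print(a,"mouth",proj(C,g+ax*.035).round(),"far body top edge",proj(C,g-ax*.055+yb*.033).round(),"far foot",proj(C,g-ax*.16+yb*.033).round())
E
```

```text
13.3667 [ 0.47594113 -0.20124597  0.30605855] [[0.962, -0.273, 0.006], [-0.273, -0.962, -0.004], [0.007, 0.002, -1.0]] [ 0.09  0.59 -3.35] [ 0.109 -0.033 -0.032] 0.02953172787530727
0 mouth [323. 326.] far body top edge [322. 161.] far foot [322. 139.]
5 mouth [323. 317.] far body top edge [322. 170.] far foot [321. 156.]
10 mouth [323. 307.] far body top edge [322. 178.] far foot [321. 172.]
15 mouth [323. 296.] far body top edge [322. 187.] far foot [321. 189.]
20 mouth [323. 286.] far body top edge [322. 196.] far foot [321. 205.]
```

View pics/a18w.png

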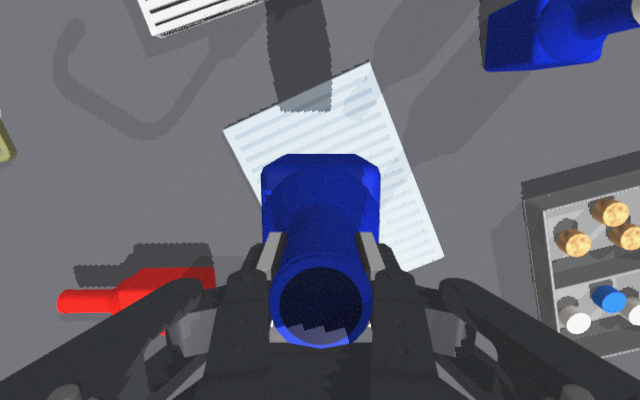

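The bottle hangs still, with the mouth at (320,305) and the body's far edge at row 154. That is about 1–3° off vertical, with the neck about 5 mm off pad centre. I'll regrip now and check the station geometry offline.

{"api": "servo_tool", "payload": {
  "targets": [
    {"wx": 0, "wy": 0, "wz": 0, "dx": 0, "dy": 0, "dz": 0, "grip": -0.35},
    {"wx": 0, "wy": 0, "wz": 0, "dx": 0, "dy": 0, "dz": 0, "grip": -0.45},
    {"wx": 0, "wy": 0, "wz": 0, "dx": 0, "dy": 0, "dz": 0, "grip": -1},
    {"wx": 0, "wy": 0, "wz": 0, "dx": 0, "dy": 0, "dz": 0, "grip": -1}
  ],
  "newtons": 60
}}

```text
t: 13.8
tcp_pos: [0.476, -0.2012, 0.3061]
orientation: [[0.962, -0.273, 0.006], [-0.273, -0.962, -0.004], [0.007, 0.002, -1.0]]
force: [-0.8, -0.4, -4.1]
gripper_width: 0.0287
```

```bash
python3 look.py a19
python3 - <<'E'
from h import *
t=cv2.imread("pics/top0.png");s=cv2.imread("pics/scene0.png")
T=cam("top");S=cam("scene")
g=np.array([.450,.0796,.022]);y=np.radians(1.9);ex=np.array([np.cos(y),np.sin(y),0]);ey=np.array([-ex[1],ex[0],0]);ez=np.array([0,0,1])
col=g+.145*ex;print("col",col)
def draw(im,C,x0,y0,w,h,sc,name):
    c=cv2.resize(im[y0:y0+h,x0:x0+w],None,fx=sc,fy=sc,interpolation=cv2.INTER_CUBIC)
    def P(p):
        u=proj(C,p);return (int((u[0]-x0+.5)*sc-.5),int((u[1]-y0+.5)*sc-.5))
    def loop(ps,colr): cv2.polylines(c,[np.array([P(p) for p in ps])],True,colr,1)
    loop([g+ex*a*.12+ey*b*.1 for a,b in [(1,1),(1,-1),(-1,-1),(-1,1)]],(0,0,255))
    th=np.linspace(0,2*np.pi,30)
    for z in (.022,.156): loop([np.array([col[0]+.023*np.cos(q),col[1]+.023*np.sin(q),z]) for q in th],(0,255,0))
    for a,cl in ((.85,(255,0,0)),(.9,(0,255,255)),(.95,(255,0,255))):
        d=-ex*np.cos(a)+ey*np.sin(a)
        o=col+.145*d
        for z in (.239,.261): loop([np.array([o[0]+.0105*np.cos(q),o[1]+.0105*np.sin(q),z]) for q in th],cl)
        A=o.copy();A[2]=.292;B=col.copy();B[2]=.292;cv2.line(c,P(A),P(B),cl,1)
    cv2.imwrite(name,c)
draw(t,T,205,130,125,125,4.8,"pics/d2.png");draw(s,S,280,130,130,130,4.6,"pics/d3.png")
E
```

```text
13.8 [ 0.4759571  -0.20122917  0.3060619 ] [[0.962, -0.273, 0.006], [-0.273, -0.962, -0.004], [0.007, 0.002, -1.0]] [-0.77 -0.44 -4.07] [-0.011  0.025 -0.   ] 0.02865481495320961
col [0.59492028 0.0844075  0.022     ]
```

View pics/d2.png

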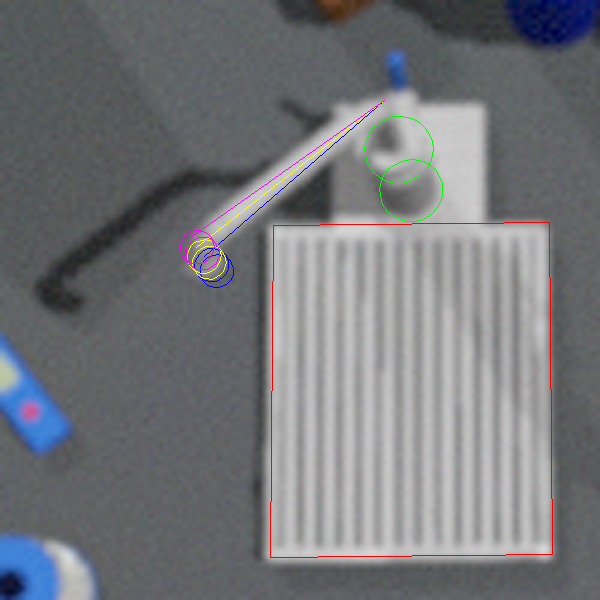

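View pics/d3.png

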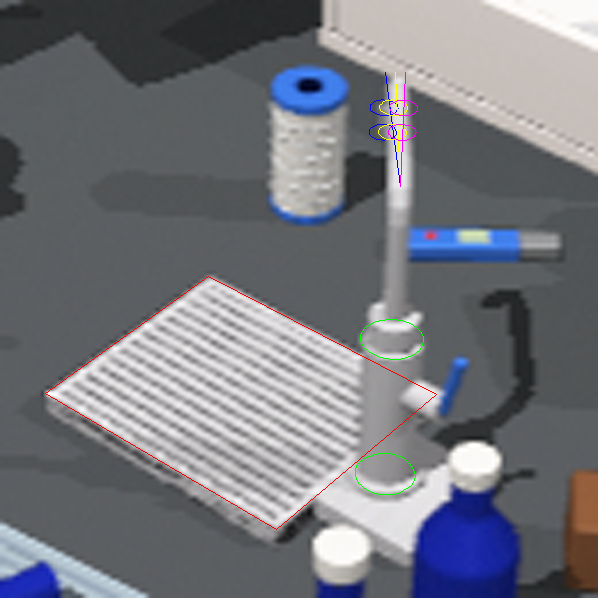

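View pics/a19w.png

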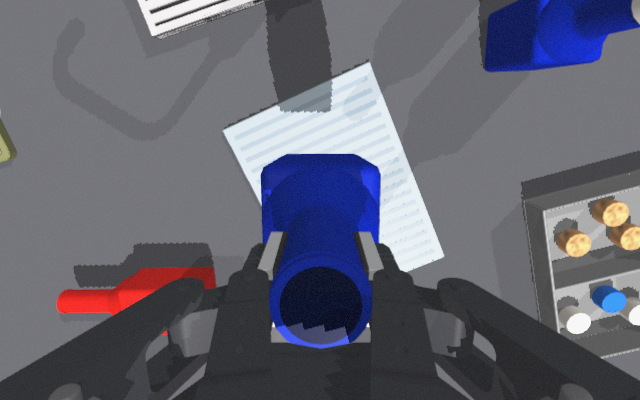

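View pics/a19s.png

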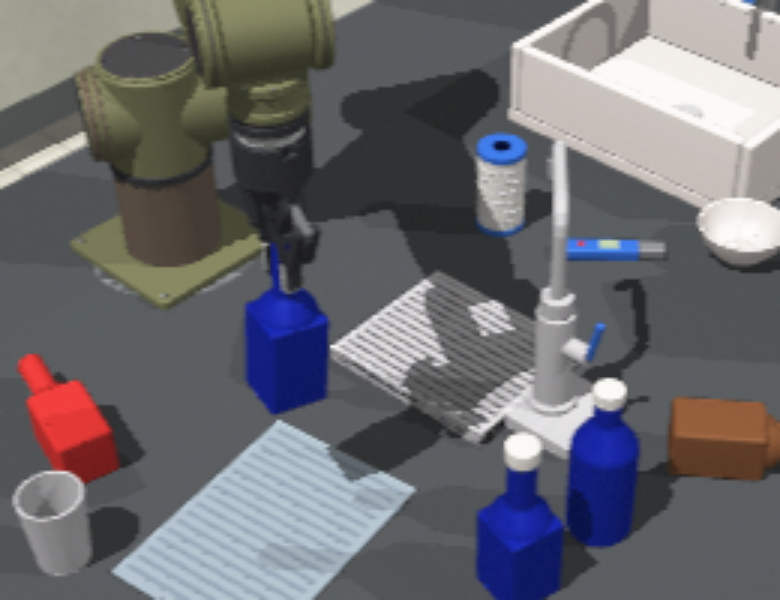

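Run:
```python
import cv2,numpy as np
a=cv2.imread("pics/a19w.png")[135:360,240:400]
a=np.clip(255*(a/255.)**.55,0,255).astype(np.uint8)
cv2.imwrite("pics/e1.png",cv2.resize(a,None,fx=2.6,fy=2.6,interpolation=cv2.INTER_CUBIC))
a=cv2.imread("pics/a19s.png")[220:430,200:360];cv2.imwrite("pics/e2.png",cv2.resize(a,None,fx=2.6,fy=2.6))
```

```text
(no output)
```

View pics/e1.png

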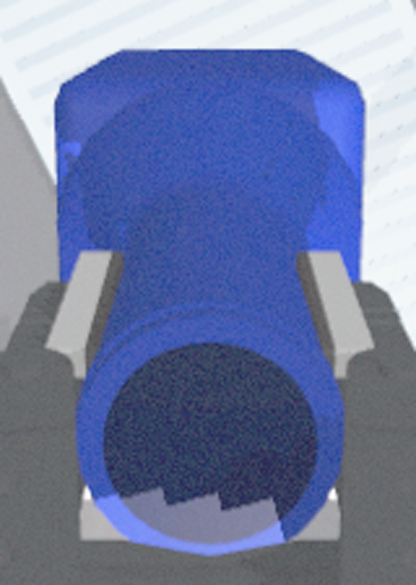

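View pics/e2.png

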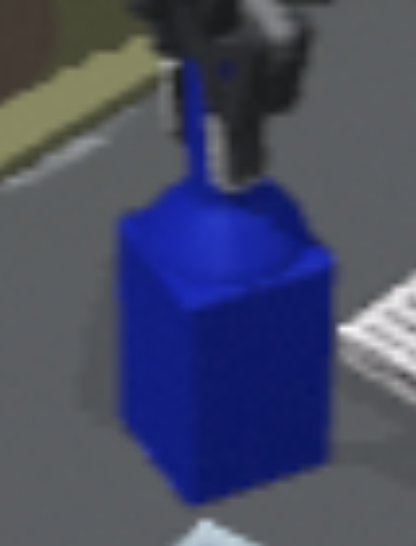

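Run:
```python
from h import *
from scipy.optimize import least_squares
from scipy.spatial.transform import Rotation as Ro
o=monitor.get_obs();W=cam("wrist",o);S=cam("scene");R=o["orientation"];t=o["tcp_pos"]
# bottle frame: x'=jaw(tool x), y'=tool -y (world horizontally), z up
B0=np.c_[R[:,0],-R[:,1],np.cross(R[:,0],-R[:,1])]
w=lambda x,y:(240+(x+.5)/2.6-.5,135+(y+.5)/2.6-.5)
s=lambda x,y:(180+((x/2.6)+200)/3,100+((y/2.6)+220)/3)
h=.033
ob=[(W,(0,0,.195),w(211,443),1),(W,(-h,h,.105),w(57,90),1),(W,(h,h,.105),w(363,88),1),(W,(-h,h,0),w(125,50),1),(W,(h,h,0),w(293,50),1)]
# scene: front edge = +x -y? cam at (1.36,-.92): front = (+h,-h); right=(+h,+h); left=(-h,-h)
ob+=[(S,(h,-h,.105),s(190,303),1.5),(S,(h,-h,0),s(192,503),1.5),(S,(h,h,.105),s(332,258),1.5),(S,(h,h,0),s(328,462),1.5),(S,(-h,-h,.105),s(119,218),1.5),(S,(-h,-h,0),s(122,418),1.5)]
def f(p):
    Rb=Ro.from_rotvec(p[3:]).as_matrix()@B0
    return np.concatenate([(proj(C,p[:3]+Rb@np.array(q))-np.array(u))*k for C,q,u,k in ob])
p0=np.r_[t-R[:,2]*.019-[0,0,.16],0,0,0]
r=least_squares(f,p0,loss="soft_l1");p=r.x
Rb=Ro.from_rotvec(p[3:]).as_matrix()@B0;ax=Rb[:,2]
print("foot",p[:3],"axis",ax,"tilt deg along jaw/toolmouthdir",np.degrees([ax@B0[:,0],ax@B0[:,1]]))
print("mouth",p[:3]+ax*.195,"neck rel tcp in tool",R.T@(p[:3]+ax*.16-t))
print(r.fun.reshape(-1,2).round(1).tolist())
```

```text
foot [ 0.47298146 -0.21441769  0.1609077 ] axis [0.01523203 0.08732358 0.99606354] tilt deg along jaw/toolmouthdir [-0.14513726  4.92038397]
mouth [ 0.47595171 -0.19738959  0.35514009] neck rel tcp in tool [-0.00065036 -0.00058586 -0.01420945]
[[-0.0, 0.4], [-2.1, -1.9], [2.1, -2.3], [-6.4, 0.5], [7.7, -0.4], [-2.5, 0.9], [-2.4, 3.2], [-0.1, 0.2], [-0.1, 1.3], [-3.7, -0.4], [-3.2, 1.4]]
```

```bash
python3 -c "
from h import *
S=cam('scene');T=cam('top')
print(onz(S,(352,298),0),onz(S,(381,277),0),onz(T,(357,116),.2),onz(T,(320,112),.2))"
```

```text
[ 0.74368067 -0.15175042  0.        ] [ 0.75710162 -0.02199115  0.        ] [ 0.73529136 -0.13359906  0.2       ] [ 0.74577608 -0.01600236  0.2       ]
```

{"api": "servo_tool", "payload": {
  "targets": [
    {"wx": 0, "wy": 0, "wz": 1, "dx": -0.1, "dy": 1.5, "dz": 0, "grip": -1},
    {"wx": 0, "wy": 0, "wz": 2, "dx": -0.2, "dy": 2.5, "dz": 0, "grip": -1},
    {"wx": 0, "wy": 0, "wz": 2, "dx": -0.3, "dy": 3, "dz": 0, "grip": -1},
    {"wx": 0, "wy": 0, "wz": 2, "dx": -0.3, "dy": 3, "dz": 0, "grip": -1},
    {"wx": 0, "wy": 0, "wz": 2, "dx": -0.3, "dy": 3, "dz": 0, "grip": -1},
    {"wx": 0, "wy": 0, "wz": 2, "dx": -0.3, "dy": 3, "dz": 0, "grip": -1},
    {"wx": 0, "wy": 0, "wz": 2, "dx": -0.3, "dy": 3, "dz": 0, "grip": -1},
    {"wx": 0, "wy": 0, "wz": 2, "dx": -0.3, "dy": 3, "dz": 0, "grip": -1},
    {"wx": 0, "wy": 0, "wz": 2, "dx": -0.3, "dy": 2.5, "dz": 0, "grip": -1},
    {"wx": 0, "wy": 0, "wz": 1, "dx": -0.2, "dy": 1.5, "dz": 0, "grip": -1}
  ],
  "newtons": 60
}}

```text
t: 14.73
tcp_pos: [0.4472, 0.0656, 0.3065]
orientation: [[0.999, 0.043, 0.01], [0.043, -0.999, -0.003], [0.01, 0.003, -1.0]]
force: [-0.3, -0.5, -2.6]
gripper_width: 0.0286
```

{"api": "servo_tool", "payload": {
  "targets": [
    {"wx": 2, "wy": 0, "wz": 0, "dx": 0, "dy": 0, "dz": 0, "grip": -1},
    {"wx": 2, "wy": 0, "wz": 0, "dx": 0, "dy": 0, "dz": 0, "grip": -1},
    {"wx": 1, "wy": 0, "wz": 0, "dx": 0, "dy": 0, "dz": 0, "grip": -1},
    {"wx": 0, "wy": 0, "wz": 0, "dx": 0, "dy": 0, "dz": 0, "grip": -1}
  ]
}}

```text
t: 15.07
tcp_pos: [0.4461, 0.0708, 0.3072]
orientation: [[0.999, 0.053, 0.011], [0.052, -0.995, 0.089], [0.016, -0.089, -0.996]]
force: [0.1, -0.1, -3.6]
gripper_width: 0.0285
```

{"api": "servo_tool", "payload": {
  "targets": [
    {"wx": 0, "wy": 0.4, "wz": -0.4, "dx": 0.3, "dy": 0.7, "dz": -2, "grip": -1},
    {"wx": 0, "wy": 0.3, "wz": -0.3, "dx": 0.1, "dy": 0.3, "dz": -2.5, "grip": -1},
    {"wx": 0, "wy": 0, "wz": 0, "dx": 0, "dy": 0, "dz": -2.5, "grip": -1},
    {"wx": 0, "wy": 0, "wz": 0, "dx": 0, "dy": 0, "dz": -2, "grip": -1},
    {"wx": 0, "wy": 0, "wz": 0, "dx": 0, "dy": 0, "dz": -1, "grip": -1},
    {"wx": 0, "wy": 0, "wz": 0, "dx": 0, "dy": 0, "dz": 0, "grip": -1}
  ]
}}

```text
t: 15.57
tcp_pos: [0.4518, 0.0786, 0.2069]
orientation: [[0.999, 0.036, 0.007], [0.035, -0.996, 0.084], [0.01, -0.084, -0.996]]
force: [-0.7, -0.1, -3.4]
gripper_width: 0.0288
```

```bash
python3 look.py b1;python3 - <<'E'
import cv2
a=cv2.imread("pics/b1s.png")[120:480,300:640];cv2.imwrite("pics/b1z.png",cv2.resize(a,None,fx=1.6,fy=1.6))
E
```

```text
15.5667 [0.45177013 0.07859493 0.2068505 ] [[0.999, 0.036, 0.007], [0.035, -0.996, 0.084], [0.01, -0.084, -0.996]] [-0.75 -0.12 -3.39] [-0.049  0.057  0.038] 0.02883694509827394
```

View pics/b1z.png

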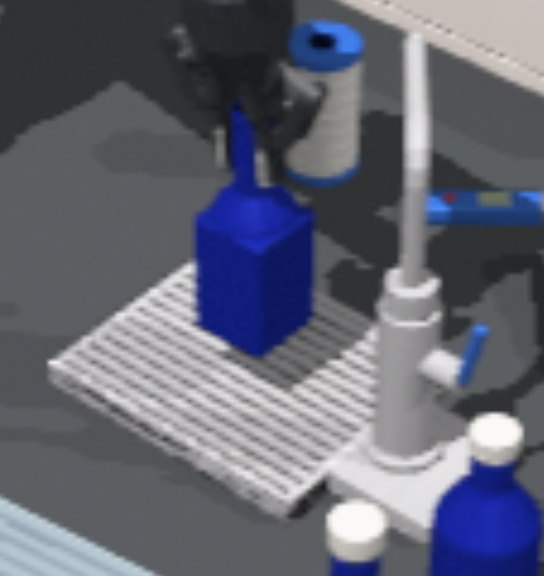

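View pics/b1w.png

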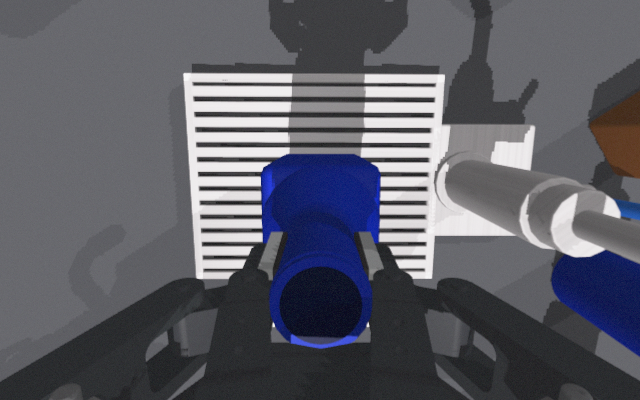

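```bash
cat > fit.py <<'E'
from h import *
import sys
from scipy.optimize import least_squares
from scipy.spatial.transform import Rotation as Ro
E
python3 - <<'E'
from h import *
o=monitor.get_obs();W=cam("wrist",o);S=cam("scene");R=o["orientation"];t=o["tcp_pos"]
for u in [(185,73),(445,73)]: print("grate far(+y) corner",onz(W,u,.022))
for u in [(438,180)]: print("grate right edge",onz(W,u,.022))
for u in [(193,200)]: print("grate left edge",onz(W,u,.022))
# overlay upright bottle
yaw=np.arctan2(R[1,0],R[0,0]);B=np.c_[[np.cos(yaw),np.sin(yaw),0],[-np.sin(yaw),np.cos(yaw),0],[0,0,1]]
neck=t-R[:,2]*.0142
foot=neck-[0,0,.16];print("foot",foot)
h=.033
im=cv2.imread("pics/b1s.png");iw=cv2.imread("pics/b1w.png")
for C,m,f in ((S,im,lambda u:((u-[180,100])*3)),(W,iw,lambda u:u)):
    P=lambda q:tuple(int(v) for v in f(proj(C,foot+B@np.array(q))))
    for z in(0,.105): cv2.polylines(m,[np.array([P((a*h,b*h,z)) for a,b in((1,1),(1,-1),(-1,-1),(-1,1))])],True,(0,255,255),1)
    for a,b in((1,1),(1,-1),(-1,-1),(-1,1)): cv2.line(m,P((a*h,b*h,0)),P((a*h,b*h,.105)),(0,255,0),1)
    cv2.polylines(m,[np.array([P((.012*np.cos(q),.012*np.sin(q),.195)) for q in np.linspace(0,6.28,30)])],True,(0,0,255),1)
cv2.imwrite("pics/b1o.png",np.vstack([cv2.resize(im[120:420,300:620],(480,450))]));cv2.imwrite("pics/b1ow.png",iw)
E
```

```text
grate far(+y) corner [0.3270858  0.17796007 0.022     ]
grate far(+y) corner [0.56608755 0.1869449  0.022     ]
grate right edge [0.56906806 0.08711908 0.022     ]
grate left edge [0.33101041 0.05946193 0.022     ]
foot [0.45291283 0.07751786 0.06363019]
```

View pics/b1o.png

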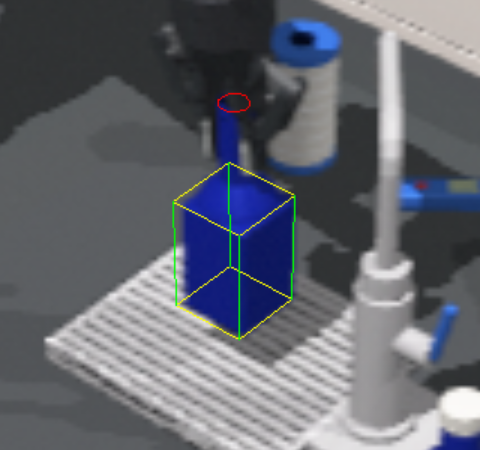

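View pics/b1ow.png

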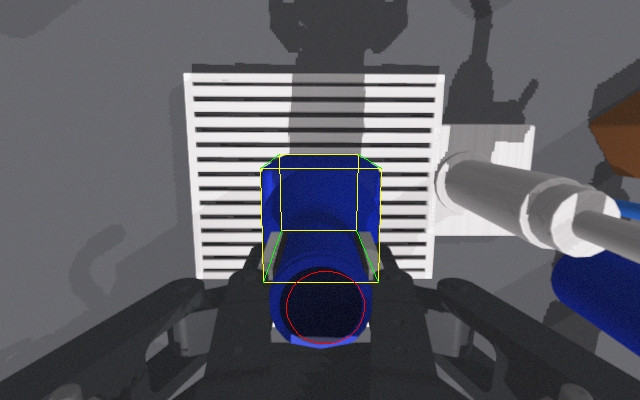

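The upright model overlays well in both views, so the bottle is vertical, about 40 mm above the grate and near its centre. I'll lower it.

{"api": "servo_tool", "payload": {
  "targets": [
    {"wx": 0, "wy": 0, "wz": 0, "dx": -0.2, "dy": 0.3, "dz": -0.8, "grip": -1},
    {"wx": 0, "wy": 0, "wz": 0, "dx": 0, "dy": 0, "dz": -0.8, "grip": -1},
    {"wx": 0, "wy": 0, "wz": 0, "dx": 0, "dy": 0, "dz": -0.6, "grip": -1},
    {"wx": 0, "wy": 0, "wz": 0, "dx": 0, "dy": 0, "dz": -0.5, "grip": -1},
    {"wx": 0, "wy": 0, "wz": 0, "dx": 0, "dy": 0, "dz": -0.2, "grip": -1},
    {"wx": 0, "wy": 0, "wz": 0, "dx": 0, "dy": 0, "dz": 0, "grip": -1}
  ]
}}

```text
t: 16.17
tcp_pos: [0.4543, 0.0819, 0.184]
orientation: [[0.999, 0.036, 0.022], [0.034, -0.996, 0.085], [0.025, -0.084, -0.996]]
force: [-0.1, 0.4, -5.0]
gripper_width: 0.0287
```

{"api": "servo_tool", "payload": {
  "targets": [
    {"wx": 0, "wy": 0.8, "wz": 0, "dx": -0.4, "dy": -0.1, "dz": -0.4, "grip": -1},
    {"wx": 0, "wy": 0.5, "wz": 0, "dx": -0.1, "dy": 0, "dz": -0.4, "grip": -1},
    {"wx": 0, "wy": 0.2, "wz": 0, "dx": 0, "dy": 0, "dz": -0.3, "grip": -1},
    {"wx": 0, "wy": 0, "wz": 0, "dx": 0, "dy": 0, "dz": 0, "grip": -1}
  ]
}}

```text
t: 16.5
tcp_pos: [0.4492, 0.0807, 0.1725]
orientation: [[0.999, 0.034, -0.006], [0.034, -0.996, 0.085], [-0.003, -0.085, -0.996]]
force: [0.2, -0.8, -3.2]
gripper_width: 0.0287
```

```bash
python3 look.py b2;python3 - <<'E'
import cv2
a=cv2.imread("pics/b2s.png")[120:480,300:640];cv2.imwrite("pics/b2z.png",cv2.resize(a,None,fx=1.6,fy=1.6))
E
```

```text
16.5 [0.44915957 0.08070243 0.17250211] [[0.999, 0.034, -0.006], [0.034, -0.996, 0.085], [-0.003, -0.085, -0.996]] [ 0.25 -0.81 -3.21] [-0.041  0.019  0.012] 0.028667429409953545
```

View pics/b2z.png

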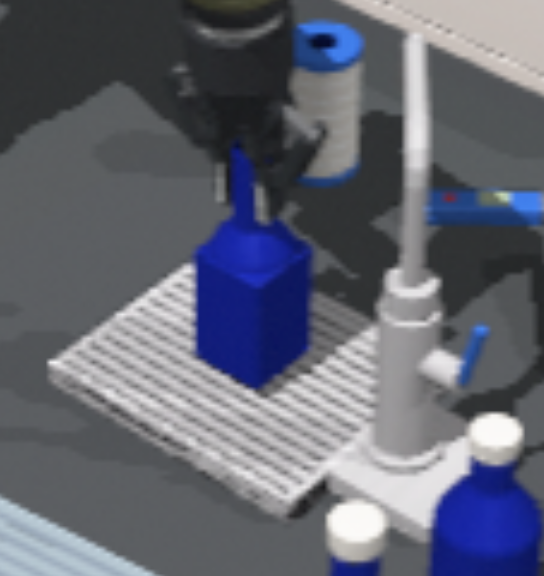

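{"api": "servo_tool", "payload": {
  "targets": [
    {"wx": 0, "wy": 0, "wz": 0, "dx": 0.05, "dy": 0, "dz": -0.25, "grip": -1},
    {"wx": 0, "wy": 0, "wz": 0, "dx": 0.05, "dy": 0, "dz": -0.2, "grip": -1},
    {"wx": 0, "wy": 0, "wz": 0, "dx": 0, "dy": 0, "dz": -0.1, "grip": -1}
  ]
}}

```text
t: 16.85
tcp_pos: [0.4512, 0.0808, 0.1681]
orientation: [[0.999, 0.034, -0.002], [0.034, -0.996, 0.085], [0.0, -0.085, -0.996]]
force: [-0.5, 0.2, -3.6]
gripper_width: 0.0287
```

{"api": "servo_tool", "payload": {
  "targets": [
    {"wx": 0, "wy": 0, "wz": 0, "dx": 0, "dy": 0, "dz": -0.15, "grip": -1},
    {"wx": 0, "wy": 0, "wz": 0, "dx": 0, "dy": 0, "dz": -0.1, "grip": -1}
  ]
}}

```text
t: 17.02
tcp_pos: [0.4513, 0.0808, 0.1654]
orientation: [[0.999, 0.034, -0.002], [0.034, -0.996, 0.085], [0.001, -0.085, -0.996]]
force: [0.5, 0.0, -4.1]
gripper_width: 0.0287
```

{"api": "servo_tool", "payload": {
  "targets": [
    {"wx": 0, "wy": 0, "wz": 0, "dx": 0, "dy": 0, "dz": -0.12, "grip": -1},
    {"wx": 0, "wy": 0, "wz": 0, "dx": 0, "dy": 0, "dz": -0.1, "grip": -1}
  ]
}}

```text
t: 17.18
tcp_pos: [0.4515, 0.0807, 0.1636]
orientation: [[0.999, 0.034, -0.002], [0.034, -0.996, 0.085], [0.001, -0.085, -0.996]]
force: [-1.5, -2.3, 2.5]
gripper_width: 0.0287
```

{"api": "servo_tool", "payload": {
  "targets": [
    {"wx": 0, "wy": 0, "wz": 0, "dx": 0, "dy": 0, "dz": -0.1, "grip": -1},
    {"wx": 0, "wy": 0, "wz": 0, "dx": 0, "dy": 0, "dz": 0, "grip": -1}
  ]
}}

```text
t: 17.35
tcp_pos: [0.4518, 0.0806, 0.1638]
orientation: [[0.999, 0.035, -0.002], [0.035, -0.996, 0.084], [0.001, -0.084, -0.996]]
force: [-0.6, 0.2, -3.5]
gripper_width: 0.0288
```

```bash
python3 look.py b3;python3 - <<'E'
import cv2
a=cv2.imread("pics/b3s.png")[120:480,300:640];cv2.imwrite("pics/b3z.png",cv2.resize(a,None,fx=1.6,fy=1.6))
E
```

```text
17.35 [0.45184969 0.08064533 0.16376875] [[0.999, 0.035, -0.002], [0.035, -0.996, 0.084], [0.001, -0.084, -0.996]] [-0.56  0.24 -3.5 ] [-0.086 -0.047 -0.013] 0.028821871716701607
```

View pics/b3z.png

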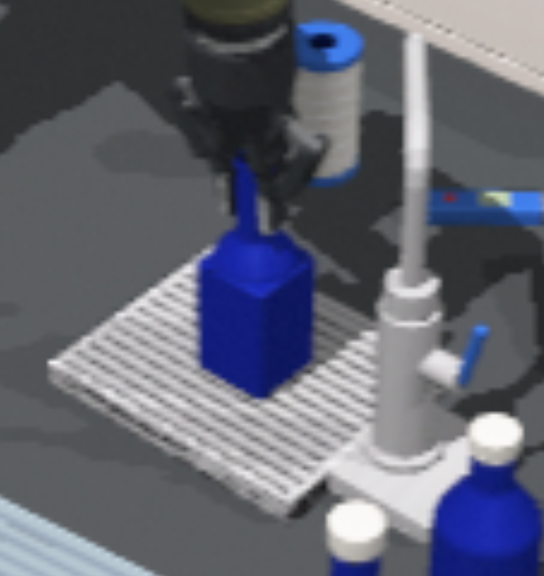

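{"api": "servo_tool", "payload": {
  "targets": [
    {"wx": 0, "wy": 0, "wz": 0, "dx": 0, "dy": 0, "dz": -0.1, "grip": -1},
    {"wx": 0, "wy": 0, "wz": 0, "dx": 0, "dy": 0, "dz": -0.1, "grip": -1}
  ]
}}

```text
t: 17.62
tcp_pos: [0.4523, 0.0805, 0.1635]
orientation: [[0.999, 0.035, -0.001], [0.035, -0.996, 0.084], [0.002, -0.084, -0.996]]
force: [-4.3, -2.1, 6.1]
gripper_width: 0.0287
```

Contact is confirmed (about +10 N relative to hanging). I'll ease the grip open.

{"api": "servo_tool", "payload": {
  "targets": [
    {"wx": 0, "wy": 0, "wz": 0, "dx": 0, "dy": 0, "dz": 0, "grip": -0.33},
    {"wx": 0, "wy": 0, "wz": 0, "dx": 0, "dy": 0, "dz": 0, "grip": -0.315},
    {"wx": 0, "wy": 0, "wz": 0, "dx": 0, "dy": 0, "dz": 0, "grip": -0.305},
    {"wx": 0, "wy": 0, "wz": 0, "dx": 0, "dy": 0, "dz": 0, "grip": -0.3},
    {"wx": 0, "wy": 0, "wz": 0, "dx": 0, "dy": 0, "dz": 0, "grip": -0.29},
    {"wx": 0, "wy": 0, "wz": 0, "dx": 0, "dy": 0, "dz": 0, "grip": -0.27},
    {"wx": 0, "wy": 0, "wz": 0, "dx": 0, "dy": 0, "dz": 0, "grip": -0.24},
    {"wx": 0, "wy": 0, "wz": 0, "dx": 0, "dy": 0, "dz": 0, "grip": -0.2}
  ],
  "newtons": 20
}}

```text
t: 18.28
tcp_pos: [0.4538, 0.0809, 0.1639]
orientation: [[0.999, 0.035, 0.004], [0.034, -0.996, 0.085], [0.007, -0.085, -0.996]]
force: [-0.0, 0.6, -0.4]
gripper_width: 0.0339
```

```bash
python3 look.py b4
```

```text
18.2833 [0.45375982 0.08086114 0.16388592] [[0.999, 0.035, 0.004], [0.034, -0.996, 0.085], [0.007, -0.085, -0.996]] [-0.02  0.58 -0.44] [-0.05  -0.061  0.024] 0.03392026187781344
```

View pics/b4s.png

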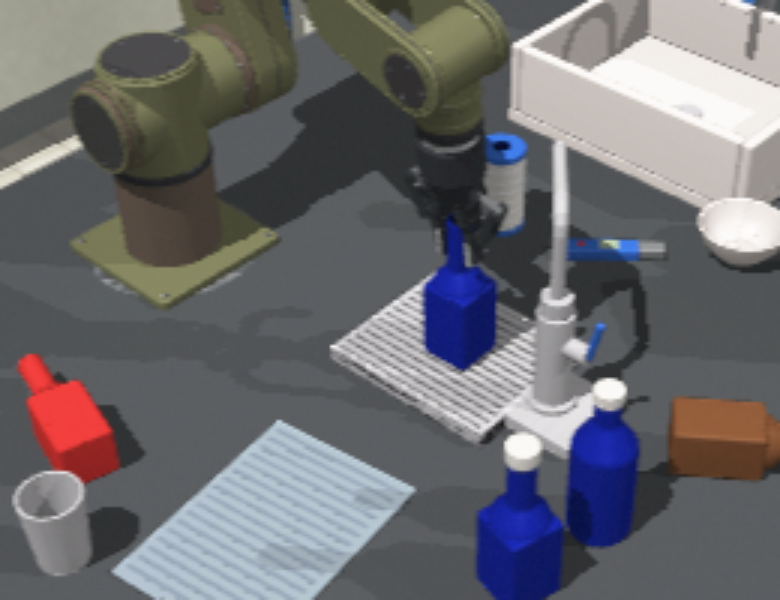

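View pics/b4w.png

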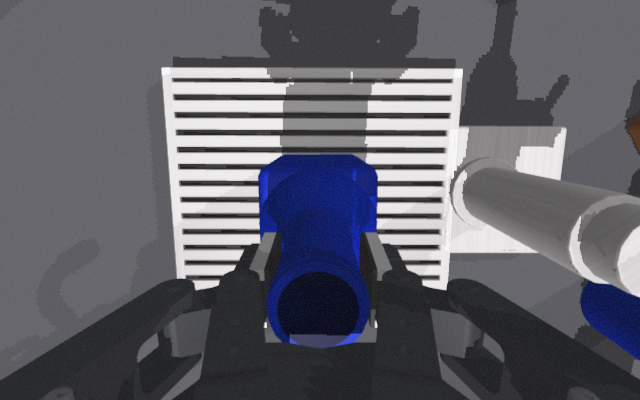

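{"api": "servo_tool", "payload": {
  "targets": [
    {"wx": 0, "wy": 0, "wz": 0, "dx": -0.2, "dy": 0, "dz": 0, "grip": 0},
    {"wx": 0, "wy": 0, "wz": 0, "dx": 0, "dy": 0, "dz": 0, "grip": 0.4},
    {"wx": 0, "wy": 0, "wz": 0, "dx": 0, "dy": 0, "dz": 0, "grip": 0.7},
    {"wx": 0, "wy": 0, "wz": 0, "dx": 0, "dy": 0, "dz": 0, "grip": 0.7},
    {"wx": 0, "wy": 0, "wz": 0, "dx": 0, "dy": 0, "dz": 0, "grip": 0.7}
  ]
}}

```text
t: 18.8
tcp_pos: [0.4516, 0.0809, 0.164]
orientation: [[0.999, 0.035, 0.004], [0.034, -0.996, 0.085], [0.007, -0.085, -0.996]]
force: [0.4, -0.3, 0.3]
gripper_width: 0.0724
```

{"api": "servo_tool", "payload": {
  "targets": [
    {"wx": 0, "wy": 0, "wz": 0, "dx": 0, "dy": -0.1, "dz": 1, "grip": 0.7},
    {"wx": 0, "wy": 0, "wz": 0, "dx": 0, "dy": -0.2, "dz": 2, "grip": 0.7},
    {"wx": 0, "wy": 0, "wz": 0, "dx": 0, "dy": -0.2, "dz": 2.5, "grip": 0.7},
    {"wx": 0, "wy": 0, "wz": 0, "dx": 0, "dy": -0.3, "dz": 3, "grip": 0.7},
    {"wx": 0, "wy": 0, "wz": 0, "dx": 0, "dy": -0.3, "dz": 3, "grip": 0.7},
    {"wx": -2, "wy": 0, "wz": 0, "dx": 0, "dy": 0, "dz": 4, "grip": 0.7},
    {"wx": -3, "wy": 0, "wz": 0, "dx": 0, "dy": 0, "dz": 4, "grip": 0.7},
    {"wx": 0, "wy": 0, "wz": 0, "dx": 0, "dy": 0, "dz": 4, "grip": 0.7}
  ]
}}

```text
t: 19.47
tcp_pos: [0.4433, 0.068, 0.4]
orientation: [[0.999, 0.03, -0.017], [0.03, -1.0, -0.007], [-0.018, 0.006, -1.0]]
force: [0.3, 0.3, -0.6]
gripper_width: 0.0724
```

```bash
python3 look.py b5; python3 -c "
from h import *
im=capture('top');crop(im[:,:,::-1],205,110,150,150,4,'pics/b5t.png')"
```

```text
19.4667 [0.44331136 0.06796545 0.39997291] [[0.999, 0.03, -0.017], [0.03, -1.0, -0.007], [-0.018, 0.006, -1.0]] [ 0.27  0.29 -0.57] [ 0.004 -0.059 -0.011] 0.07238672387198553
```

View pics/b5s.png

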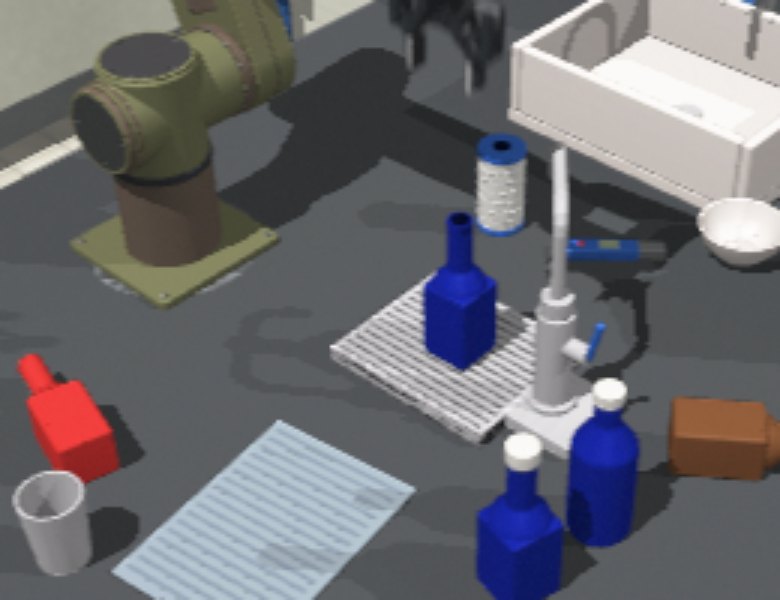

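View pics/b5w.png

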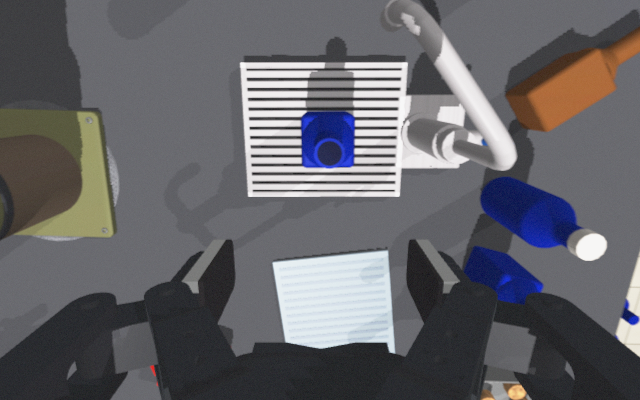

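View pics/b5t.png

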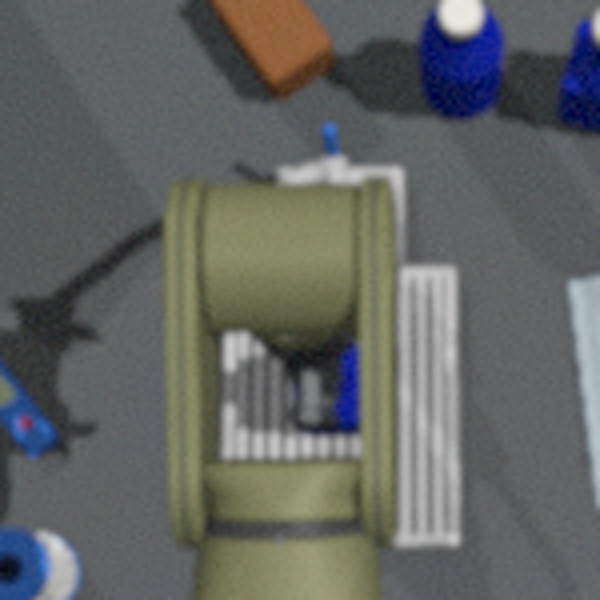

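The bottle stands upright on the grate: mouth at wrist (329,151) and scene (333,173). The spout is still parked, with its outlet at wrist (398,10).

Run:
```python
import cv2
a=cv2.imread("pics/b5w.png")[0:200,230:530];cv2.imwrite("pics/b5wz.png",cv2.resize(a,None,fx=2.6,fy=2.6,interpolation=cv2.INTER_CUBIC))
from h import *
W=cam("wrist");S=cam("scene")
print("mouth W",onz(W,(329,151.5),.217),"S",onz(S,(333.3,172.5),.217))
```

```text
mouth W [0.45021819 0.08364723 0.217     ] S [0.45487529 0.08201456 0.217     ]
```

View pics/b5wz.png

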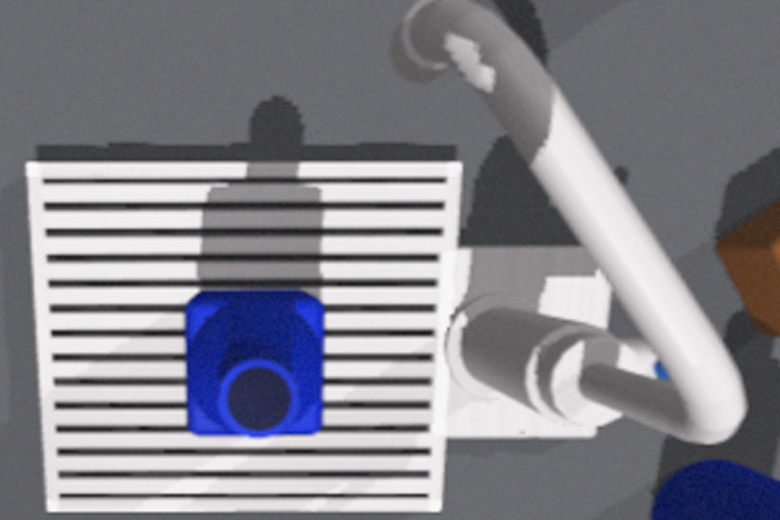

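{"api": "servo_tool", "payload": {
  "targets": [
    {"wx": 0, "wy": 0, "wz": -6.5, "dx": 1.7, "dy": 1.4, "dz": 0, "grip": -1},
    {"wx": 0, "wy": 0, "wz": -6.5, "dx": 1.7, "dy": 1.4, "dz": 0, "grip": -1},
    {"wx": 0, "wy": 0, "wz": -6.5, "dx": 1.7, "dy": 1.4, "dz": 0, "grip": -1},
    {"wx": 0, "wy": 0, "wz": -6.5, "dx": 1.7, "dy": 1.4, "dz": 0, "grip": -1},
    {"wx": 0, "wy": 0, "wz": -6.5, "dx": 1.7, "dy": 1.4, "dz": 0, "grip": -1},
    {"wx": 0, "wy": 0, "wz": -6.5, "dx": 1.7, "dy": 1.4, "dz": 0, "grip": -1},
    {"wx": 0, "wy": 0, "wz": -6.5, "dx": 1.7, "dy": 1.4, "dz": 0, "grip": -1},
    {"wx": 0, "wy": 0, "wz": -6.5, "dx": 1.7, "dy": 1.4, "dz": 0, "grip": -1},
    {"wx": 0, "wy": 0, "wz": 0, "dx": 0, "dy": 0, "dz": 0, "grip": -1}
  ]
}}

```text
t: 20.37
tcp_pos: [0.5831, 0.1829, 0.3949]
orientation: [[0.599, -0.8, -0.021], [-0.8, -0.6, 0.002], [-0.014, 0.016, -1.0]]
force: [-0.6, -0.3, 0.3]
gripper_width: -0.0001
```

```bash
python3 look.py c1
```

```text
20.3667 [0.58314771 0.18288139 0.39491706] [[0.599, -0.8, -0.021], [-0.8, -0.6, 0.002], [-0.014, 0.016, -1.0]] [-0.56 -0.26  0.26] [-0.02   0.037 -0.007] -7.548184822832592e-05
```

View pics/c1w.png

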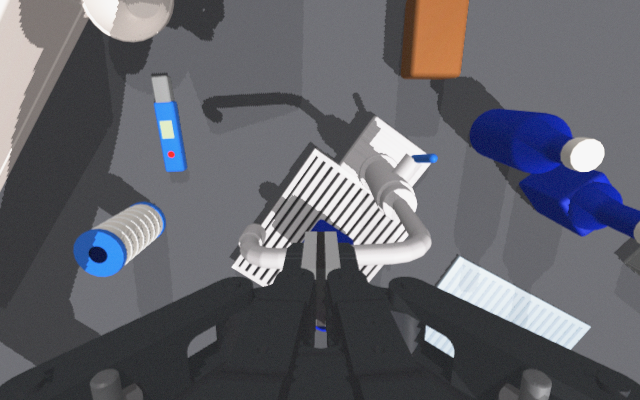

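View pics/c1s.png

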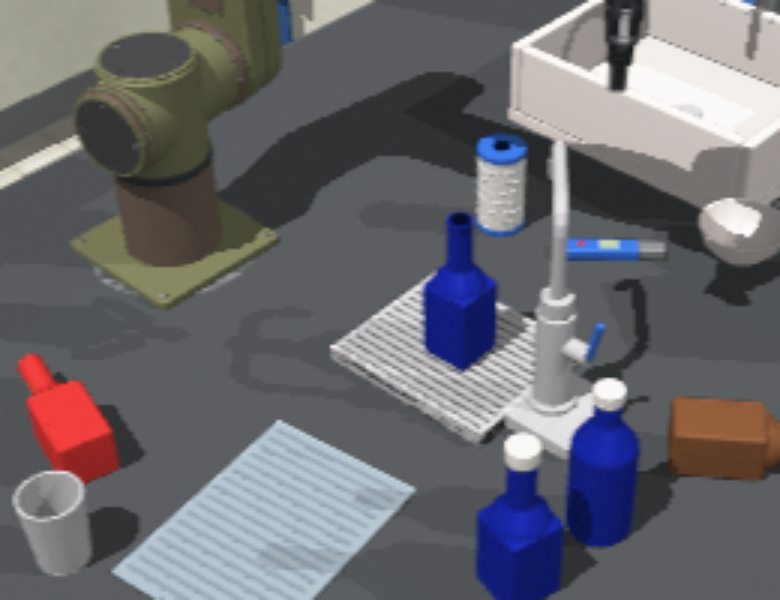

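Run:
```python
from h import *
W=cam("wrist");R=monitor.get_obs()["orientation"];t=monitor.get_obs()["tcp_pos"]
P=onz(W,(400,247),.300);Q=onz(W,(280,257),.300);print(P,Q,"dir",np.degrees(np.arctan2(*(Q-P)[[1,0]])))
col=np.array([.595,.085]);
d=(Q-P)[:2];d/=np.linalg.norm(d);n=np.array([d[1],-d[0]])
print("tcp rel P: along",(t[:2]-col)@d,"perp",(t[:2]-P[:2])@n,"col perp",(col-P[:2])@n, "tilt shift of z axis over .13:",R[:,2]*.13)
# spout angle by outlet seen
print(onz(W,(256,262),.261))
```

```text
[0.58167267 0.10962804 0.3       ] [0.52105569 0.17532071 0.3       ] dir 132.69883564971494
tcp rel P: along 0.07992873975718366 perp 0.048644388886222224 col perp -0.0069067405038754385 tilt shift of z axis over .13: [-0.00281516  0.0001302  -0.12996945]
[0.48547107 0.18191281 0.261     ]
```

{"api": "servo_tool", "payload": {
  "targets": [
    {"wx": 0, "wy": -0.5, "wz": 0, "dx": 0, "dy": 0, "dz": -3, "grip": -1},
    {"wx": 0, "wy": -0.5, "wz": 0, "dx": 0, "dy": 0, "dz": -3, "grip": -1},
    {"wx": 0, "wy": 0, "wz": 0, "dx": 0, "dy": 0, "dz": -3, "grip": -1},
    {"wx": 0, "wy": 0, "wz": 0, "dx": 0, "dy": 0, "dz": -2.5, "grip": -1},
    {"wx": 0, "wy": 0, "wz": 0, "dx": 0, "dy": 0, "dz": -1, "grip": -1},
    {"wx": 0, "wy": 0, "wz": 0, "dx": 0, "dy": 0, "dz": 0, "grip": -1}
  ]
}}

```text
t: 20.97
tcp_pos: [0.5772, 0.1771, 0.2688]
orientation: [[0.608, -0.794, 0.0], [-0.794, -0.608, 0.001], [-0.0, -0.001, -1.0]]
force: [-0.8, -0.1, 0.2]
gripper_width: 0.0002
```

```bash
python3 look.py c2
python3 - <<'E'
from h import *
o=monitor.get_obs();t=o["tcp_pos"][:2];col=np.array([.595,.085]);r=t-col
print("radius",np.hypot(*r),"angle dir",np.degrees(np.arctan2(r[1],r[0])))
E
```

```text
20.9667 [0.57720873 0.17712053 0.26878565] [[0.608, -0.794, 0.0], [-0.794, -0.608, 0.001], [-0.0, -0.001, -1.0]] [-0.85 -0.11  0.17] [-0.011  0.022  0.005] 0.00021215096772007877
radius 0.09400300240855239 angle dir 100.02475140864155
```

View pics/c2w.png

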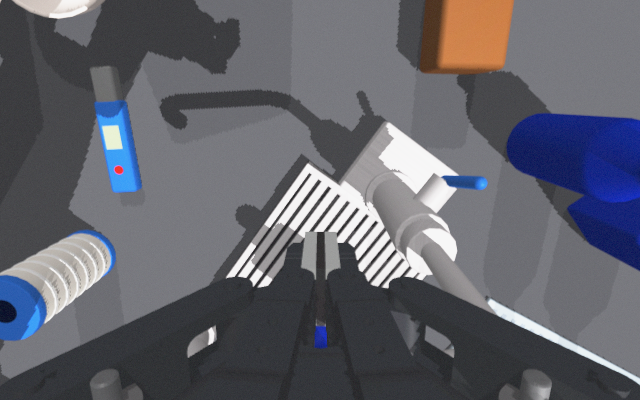

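{"api": "servo_tool", "payload": {
  "targets": [
    {"wx": 0, "wy": 0, "wz": 0, "dx": -0.7, "dy": -0.6, "dz": 0, "grip": -1},
    {"wx": 0, "wy": 0, "wz": 0, "dx": -0.7, "dy": -0.6, "dz": 0, "grip": -1},
    {"wx": 0, "wy": 0, "wz": 2, "dx": -0.6, "dy": -0.5, "dz": 0, "grip": -1},
    {"wx": 0, "wy": 0, "wz": 4, "dx": -0.45, "dy": -0.3, "dz": 0, "grip": -1},
    {"wx": 0, "wy": 0, "wz": 4, "dx": -0.45, "dy": -0.3, "dz": 0, "grip": -1},
    {"wx": 0, "wy": 0, "wz": 4, "dx": -0.45, "dy": -0.3, "dz": 0, "grip": -1}
  ]
}}

```text
t: 21.57
tcp_pos: [0.5468, 0.1501, 0.2845]
orientation: [[0.788, -0.615, 0.024], [-0.615, -0.788, 0.011], [0.012, -0.023, -1.0]]
force: [2.5, 0.8, -2.0]
gripper_width: -0.0002
```

```bash
cat > sp.py <<'E'
from h import *
import sys
o=monitor.get_obs();t=o["tcp_pos"][:2];col=np.array([.595,.085]);r=t-col
R=np.hypot(*r);th=np.arctan2(r[1],r[0]);print("radius",R,"implied phi if contact",np.degrees(th+np.arcsin(.019/R))%360,"yaw",np.degrees(np.arctan2(*o["orientation"][[1,0],0])),"force",o["force"])
E
python3 sp.py; python3 look.py c3
```

```text
radius 0.08106516197213737 implied phi if contact 140.07361599942 yaw -37.957369079787405 force [ 2.4817036   0.81991062 -1.98151907]
21.5667 [0.54675947 0.15014915 0.28446187] [[0.788, -0.615, 0.024], [-0.615, -0.788, 0.011], [0.012, -0.023, -1.0]] [ 2.48  0.82 -1.98] [ 0.257 -0.305  0.014] -0.00018546323037310272
```

View pics/c3s.png

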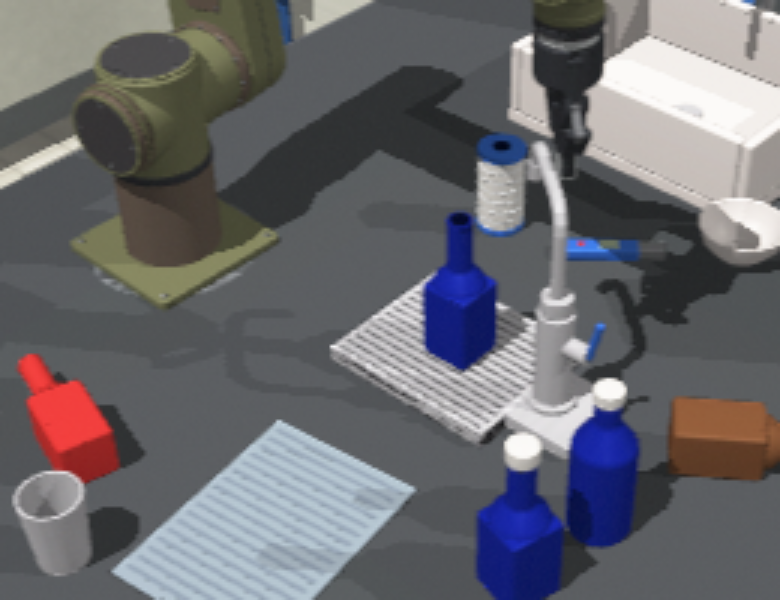

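The spout is moving with the finger. The tip has drifted up to z 0.284, so I'll bring it back down while continuing.

{"api": "servo_tool", "payload": {
  "targets": [
    {"wx": -0.3, "wy": 0.7, "wz": 0, "dx": 0, "dy": 0, "dz": -0.8, "grip": -1},
    {"wx": -0.3, "wy": 0.7, "wz": 1, "dx": -0.1, "dy": -0.1, "dz": -0.8, "grip": -1},
    {"wx": 0, "wy": 0, "wz": 3, "dx": -0.35, "dy": -0.4, "dz": -0.2, "grip": -1},
    {"wx": 0, "wy": 0, "wz": 3.5, "dx": -0.35, "dy": -0.4, "dz": -0.2, "grip": -1},
    {"wx": 0, "wy": 0, "wz": 3.5, "dx": -0.35, "dy": -0.4, "dz": -0.2, "grip": -1},
    {"wx": 0, "wy": 0, "wz": 3.5, "dx": -0.35, "dy": -0.4, "dz": -0.2, "grip": -1}
  ]
}}

```text
t: 22.17
tcp_pos: [0.5341, 0.1347, 0.2637]
orientation: [[0.919, -0.395, 0.005], [-0.395, -0.919, 0.006], [0.002, -0.007, -1.0]]
force: [0.4, 2.5, 1.7]
gripper_width: -0.0001
```

```bash
python3 sp.py
```

```text
radius 0.07863081358014302 implied phi if contact 154.77592294389004 yaw -23.26321047208582 force [0.38737316 2.48257492 1.69891213]
```

{"api": "servo_tool", "payload": {
  "targets": [
    {"wx": 0, "wy": 0, "wz": 3.5, "dx": -0.32, "dy": -0.43, "dz": 0, "grip": -1},
    {"wx": 0, "wy": 0, "wz": 3.5, "dx": -0.32, "dy": -0.43, "dz": 0, "grip": -1},
    {"wx": 0, "wy": 0, "wz": 3.5, "dx": -0.3, "dy": -0.43, "dz": 0, "grip": -1},
    {"wx": 0, "wy": 0, "wz": 3, "dx": -0.2, "dy": -0.3, "dz": 0, "grip": -1}
  ]
}}

```text
t: 22.5
tcp_pos: [0.5238, 0.1201, 0.2626]
orientation: [[0.988, -0.157, 0.004], [-0.157, -0.988, 0.01], [0.002, -0.01, -1.0]]
force: [0.2, 1.4, 1.9]
gripper_width: 0.0002
```

```bash
python3 sp.py; python3 look.py c4
```

```text
radius 0.07935498279991395 implied phi if contact 167.61242480487715 yaw -9.045933987937579 force [0.15853994 1.40216859 1.88329421]
22.5 [0.52382286 0.12008601 0.26257286] [[0.988, -0.157, 0.004], [-0.157, -0.988, 0.01], [0.002, -0.01, -1.0]] [0.16 1.4  1.88] [ 0.284 -0.103  0.012] 0.00023177871367878925
```

View pics/c4s.png

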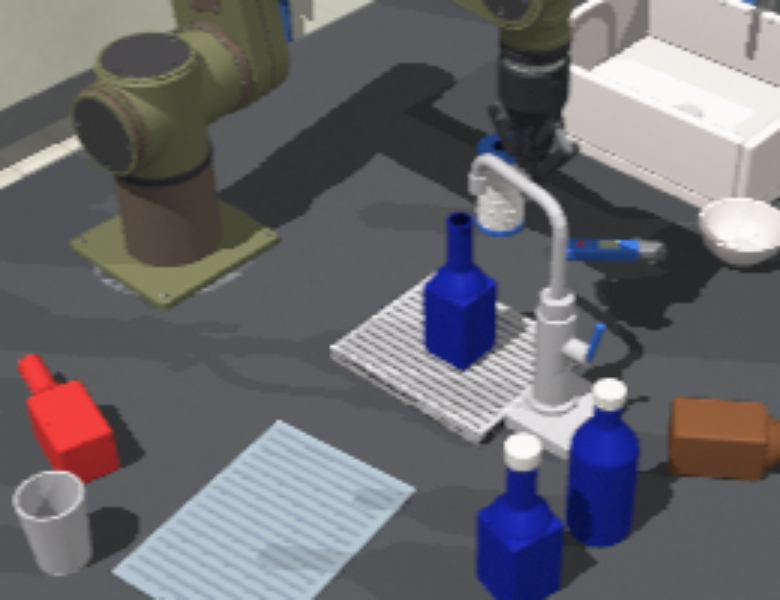

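View pics/c4w.png

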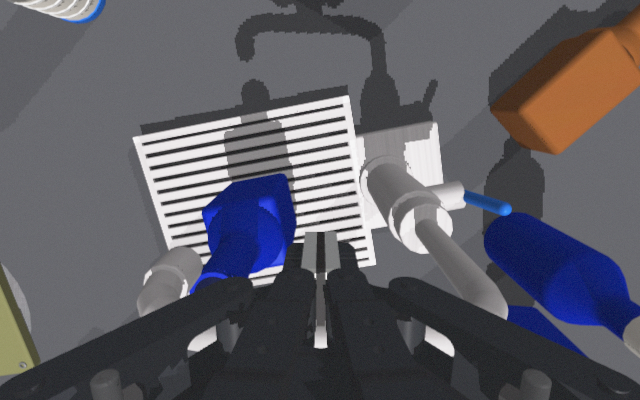

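Run:
```python
from h import *
S=cam("scene");col=np.array([.595,.085])
im=cv2.imread("pics/c4s.png")[130:330,420:600]
for k,phi in enumerate((168,174,180)):
    a=np.radians(phi);o=col+.145*np.array([np.cos(a),np.sin(a)])
    ps=[]
    for q in np.linspace(0,6.28,30):
        u=proj(S,[o[0]+.0105*np.cos(q),o[1]+.0105*np.sin(q),.239]);ps.append((((u-[180,100])*3)-[420,130])*3.5)
    if k==0: im=cv2.resize(im,None,fx=3.5,fy=3.5,interpolation=cv2.INTER_CUBIC)
    cv2.polylines(im,[np.array(ps).astype(int)],True,[(0,255,255),(0,255,0),(0,0,255)][k],1)
ps=[(((proj(S,[.4515+.012*np.cos(q),.083+.012*np.sin(q),.217])-[180,100])*3)-[420,130])*3.5 for q in np.linspace(0,6.28,30)]
cv2.polylines(im,[np.array(ps).astype(int)],True,(255,0,255),1)
cv2.imwrite("pics/c4z.png",im[:600])
```

```text
(no output)
```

View pics/c4z.png

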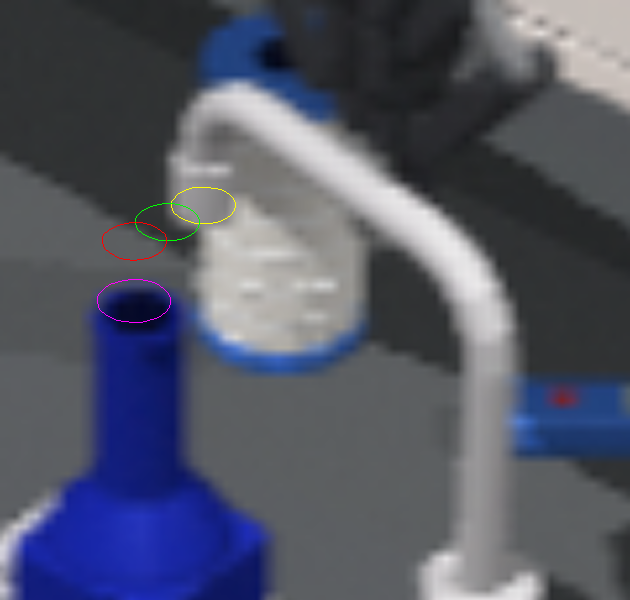

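The outlet is now at about 169.5° of direction, and the mouth needs about 180.5°. I'll push roughly 9° more, then check.

{"api": "servo_tool", "payload": {
  "targets": [
    {"wx": 0, "wy": 0, "wz": 3, "dx": -0.2, "dy": -0.4, "dz": 0, "grip": -1},
    {"wx": 0, "wy": 0, "wz": 3, "dx": -0.15, "dy": -0.4, "dz": 0, "grip": -1},
    {"wx": 0, "wy": 0, "wz": 2, "dx": -0.1, "dy": -0.3, "dz": 0, "grip": -1},
    {"wx": 0, "wy": 0, "wz": 0, "dx": 0, "dy": 0, "dz": 0, "grip": -1}
  ]
}}

```text
t: 22.93
tcp_pos: [0.5195, 0.1101, 0.2615]
orientation: [[1.0, -0.022, -0.0], [-0.022, -1.0, 0.012], [-0.0, -0.012, -1.0]]
force: [-0.1, 0.2, 0.5]
gripper_width: -0.0001
```

```bash
python3 sp.py; python3 look.py c5
python3 - <<'E'
import cv2
im=cv2.imread("pics/c5s.png")[130:330,420:600];cv2.imwrite("pics/c5z.png",cv2.resize(im,None,fx=3,fy=3,interpolation=cv2.INTER_CUBIC))
E
```

```text
radius 0.07955009118793227 implied phi if contact 175.3922089262846 yaw -1.2451227947622272 force [-0.12037906  0.24668198  0.45080024]
22.9333 [0.51952826 0.11014425 0.26154577] [[1.0, -0.022, -0.0], [-0.022, -1.0, 0.012], [-0.0, -0.012, -1.0]] [-0.12  0.25  0.45] [-0.01   0.044 -0.052] -0.00010908030054014668
```

View pics/c5z.png

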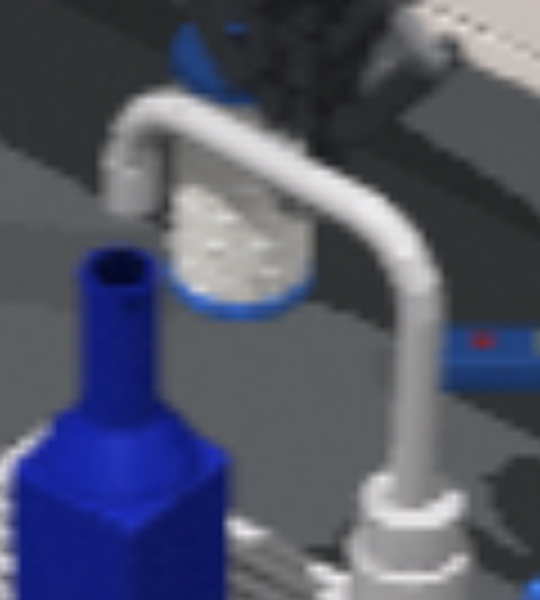

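View pics/c5w.png

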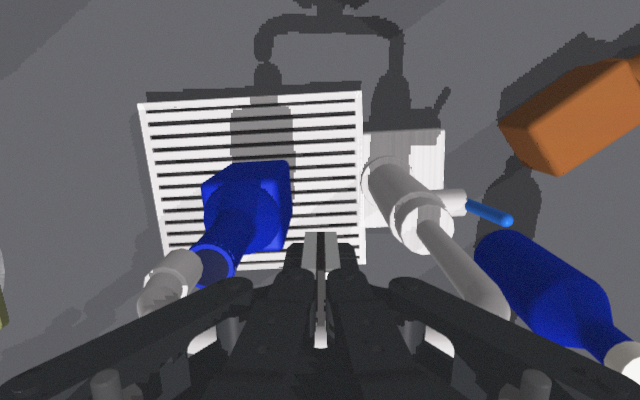

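{"api": "servo_tool", "payload": {
  "targets": [
    {"wx": 0, "wy": 0, "wz": 1.5, "dx": -0.05, "dy": -0.25, "dz": 0, "grip": -1},
    {"wx": 0, "wy": 0, "wz": 1.5, "dx": 0, "dy": -0.2, "dz": 0, "grip": -1},
    {"wx": 0, "wy": 0, "wz": 0, "dx": 0, "dy": 0, "dz": 0, "grip": -1}
  ]
}}

```text
t: 23.28
tcp_pos: [0.5188, 0.107, 0.2606]
orientation: [[1.0, 0.028, -0.004], [0.028, -1.0, 0.013], [-0.003, -0.013, -1.0]]
force: [-0.5, -0.4, -0.8]
gripper_width: 0.0003
```

```bash
python3 sp.py; python3 look.py c6
python3 - <<'E'
import cv2
im=cv2.imread("pics/c6s.png")[130:330,420:600];cv2.imwrite("pics/c6z.png",cv2.resize(im,None,fx=3,fy=3,interpolation=cv2.INTER_CUBIC))
im=cv2.imread("pics/c6w.png")[200:350,100:300];cv2.imwrite("pics/c6wz.png",cv2.resize(im,None,fx=3,fy=3,interpolation=cv2.INTER_CUBIC))
E
```

```text
radius 0.07932383406008593 implied phi if contact 177.79316858160485 yaw 1.603672351612283 force [-0.49771483 -0.40463044 -0.75112272]
23.2833 [0.51877401 0.10695151 0.26058911] [[1.0, 0.028, -0.004], [0.028, -1.0, 0.013], [-0.003, -0.013, -1.0]] [-0.5  -0.4  -0.75] [-0.03   0.003  0.016] 0.00027465044856473856
```

View pics/c6z.png

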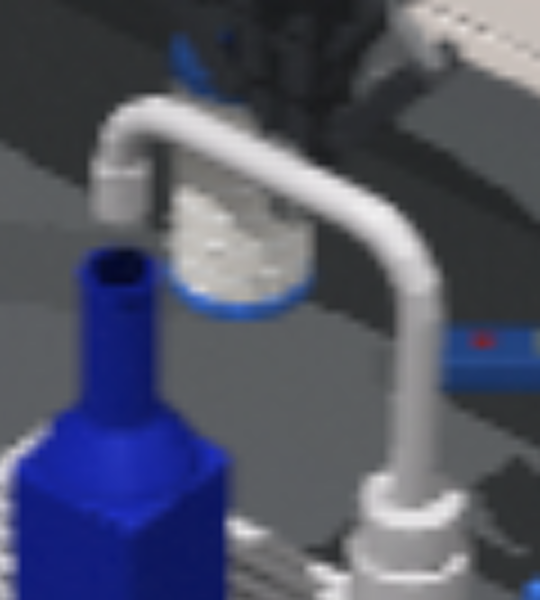

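View pics/c6wz.png

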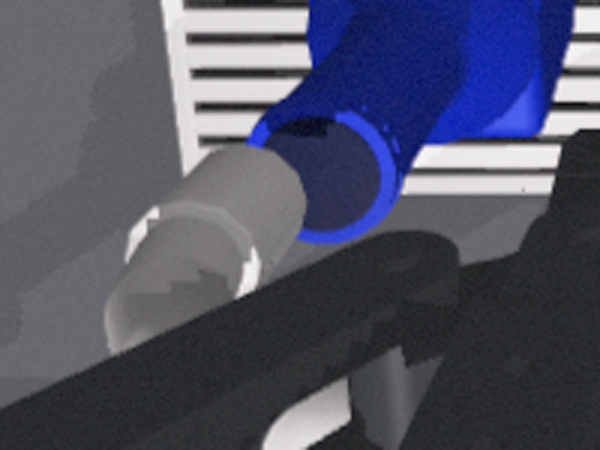

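Run:
```python
from h import *
W=cam("wrist");S=cam("scene")
m=tri([(W,(209.3,258.7)),(S,(180+(420+118/3)/3,100+(130+267/3)/3))]);print("mouth tri",m, onz(W,(209.3,258.7),.217),onz(S,(180+(420+118/3)/3,100+(130+267/3)/3),.217))
iw=cv2.resize(cv2.imread("pics/c6w.png")[200:350,100:300],None,fx=3,fy=3,interpolation=cv2.INTER_CUBIC)
im=cv2.resize(cv2.imread("pics/c6s.png")[130:330,420:600],None,fx=3,fy=3,interpolation=cv2.INTER_CUBIC)
fw=lambda u:(u-[100,200])*3
fs=lambda u:((u-[180,100])*3-[420,130])*3
col=np.array([.595,.085])
def circ(img,f,C,o,r,z,c): cv2.polylines(img,[np.array([f(proj(C,[o[0]+r*np.cos(q),o[1]+r*np.sin(q),z])) for q in np.linspace(0,6.28,40)]).astype(int)],True,c,1)
for phi,c in ((178,(0,255,255)),(180,(0,255,0)),(182,(0,0,255))):
    a=np.radians(phi);o=col+.145*np.array([np.cos(a),np.sin(a)])
    for img,f,C in((iw,fw,W),(im,fs,S)):
        circ(img,f,C,o,.0105,.239,c);circ(img,f,C,o,.0105,.261,c)
for img,f,C in((iw,fw,W),(im,fs,S)): circ(img,f,C,m[:2],.012,.217,(255,0,255))
cv2.imwrite("pics/c7.png",np.hstack([iw,im[:450,:300],]) if False else iw);cv2.imwrite("pics/c7s.png",im)
```

```text
mouth tri [0.4542393 0.0805202 0.2160427] [0.45359552 0.08045049 0.217     ] [0.45634248 0.07942055 0.217     ]
```

View pics/c7.png

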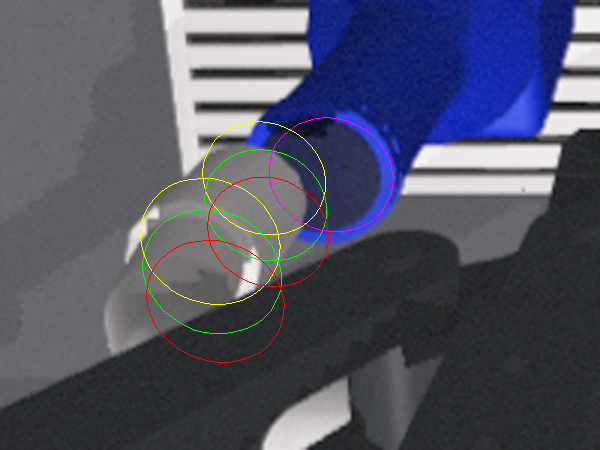

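View pics/c7s.png

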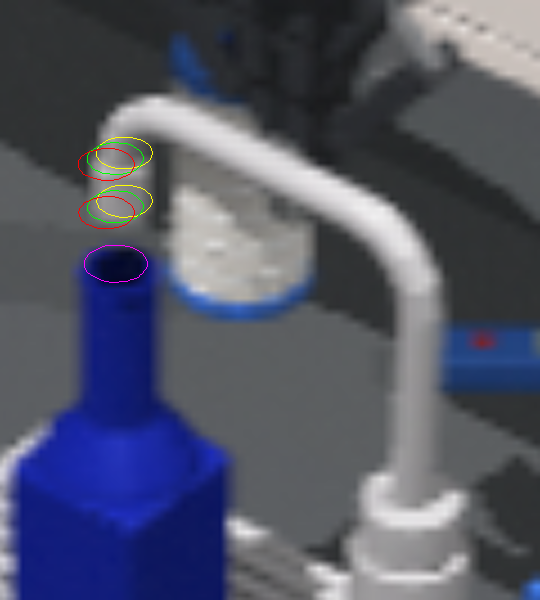

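The scene view suggests good alignment, but the wrist view hints at a radial offset. I'll back off to the left, rise, and look from a clean viewpoint.

{"api": "servo_tool", "payload": {
  "targets": [
    {"wx": 0, "wy": 0, "wz": 0, "dx": 0, "dy": 1.5, "dz": 0, "grip": -1},
    {"wx": 0, "wy": 0, "wz": 0, "dx": 0, "dy": 2.5, "dz": 0, "grip": -1},
    {"wx": 0, "wy": 0, "wz": 0, "dx": -1, "dy": 2, "dz": 2, "grip": -1},
    {"wx": 0, "wy": 0, "wz": 0, "dx": -2, "dy": 0, "dz": 3, "grip": -1},
    {"wx": 0, "wy": 0, "wz": 0, "dx": -2, "dy": -2, "dz": 3, "grip": -1},
    {"wx": 0, "wy": 0, "wz": 0, "dx": -2, "dy": -3, "dz": 2, "grip": -1},
    {"wx": 0, "wy": 0, "wz": 0, "dx": 0, "dy": -4, "dz": 1, "grip": -1},
    {"wx": 0, "wy": 0, "wz": 0, "dx": 0, "dy": -4, "dz": 0, "grip": -1},
    {"wx": 0, "wy": 0, "wz": 0, "dx": 0, "dy": -4, "dz": 0, "grip": -1},
    {"wx": 0, "wy": 0, "wz": 0, "dx": 0, "dy": 0, "dz": 0, "grip": -1}
  ]
}}

```text
t: 24.22
tcp_pos: [0.443, -0.0058, 0.3724]
orientation: [[1.0, 0.021, -0.007], [0.021, -1.0, 0.003], [-0.007, -0.003, -1.0]]
force: [0.8, -0.2, 0.0]
gripper_width: -0.0002
```

```bash
python3 look.py d1
python3 - <<'E'
from h import *
import pickle;pickle.dump(monitor.get_obs(),open("d1.pkl","wb"))
cv2.imwrite("pics/d1z.png",cv2.resize(cv2.imread("pics/d1s.png")[130:330,420:600],None,fx=3,fy=3,interpolation=cv2.INTER_CUBIC))
E
```

```text
24.2167 [ 0.44303231 -0.00576169  0.37239163] [[1.0, 0.021, -0.007], [0.021, -1.0, 0.003], [-0.007, -0.003, -1.0]] [ 0.76 -0.15  0.  ] [ 0.021 -0.032  0.024] -0.00016027688353466247
```

View pics/d1w.png

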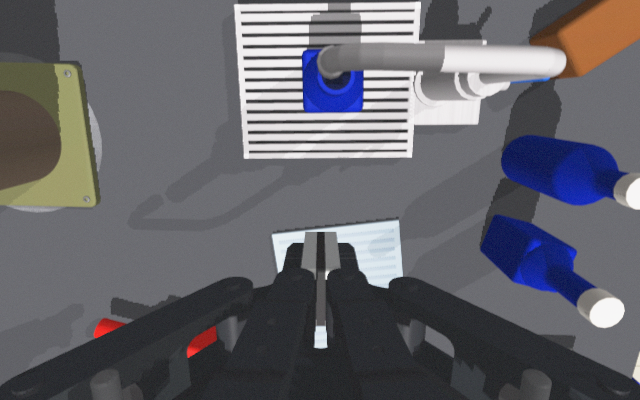

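View pics/d1z.png

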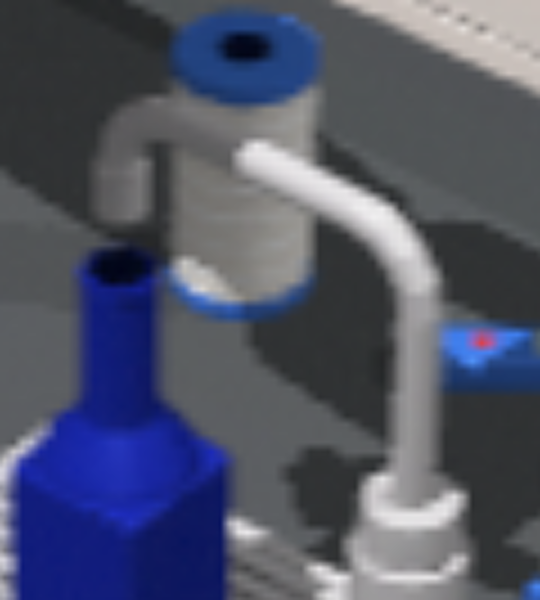

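Run:
```python
import cv2
cv2.imwrite("pics/d1wz.png",cv2.resize(cv2.imread("pics/d1w.png")[30:130,280:440],None,fx=5,fy=5,interpolation=cv2.INTER_CUBIC))
```

```text
(no output)
```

View pics/d1wz.png

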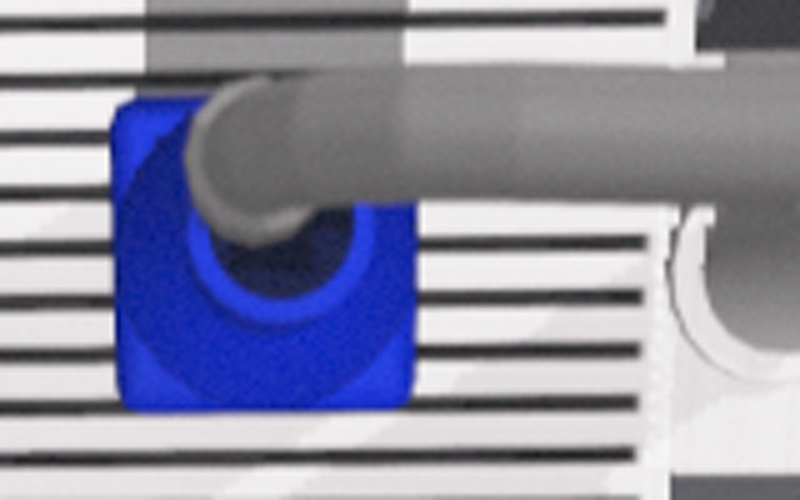

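{"api": "servo_tool", "payload": {
  "targets": [
    {"wx": 6, "wy": 0, "wz": 0, "dx": 0, "dy": -3, "dz": -1, "grip": -1},
    {"wx": 6, "wy": 0, "wz": 0, "dx": 0, "dy": -3, "dz": -1, "grip": -1},
    {"wx": 6, "wy": 0, "wz": 0, "dx": 0, "dy": -3, "dz": -1, "grip": -1},
    {"wx": 6, "wy": 0, "wz": 0, "dx": 0, "dy": -3, "dz": -1, "grip": -1},
    {"wx": 6, "wy": 0, "wz": 0, "dx": 0, "dy": -3, "dz": -1, "grip": -1},
    {"wx": 0, "wy": 0, "wz": 0, "dx": 0, "dy": 0, "dz": 0, "grip": -1}
  ]
}}

```text
t: 24.82
tcp_pos: [0.4461, -0.14, 0.3216]
orientation: [[0.998, 0.057, -0.003], [0.05, -0.846, 0.53], [0.028, -0.53, -0.848]]
force: [-0.4, 0.8, -0.6]
gripper_width: 0.0003
```

```bash
python3 look.py d2
python3 - <<'E'
from h import *
import pickle;pickle.dump(monitor.get_obs(),open("d2.pkl","wb"))
E
```

```text
24.8167 [ 0.44613951 -0.13998451  0.32155757] [[0.998, 0.057, -0.003], [0.05, -0.846, 0.53], [0.028, -0.53, -0.848]] [-0.4   0.82 -0.61] [-0.243  0.028  0.021] 0.00030079630117400694
```

View pics/d2w.png

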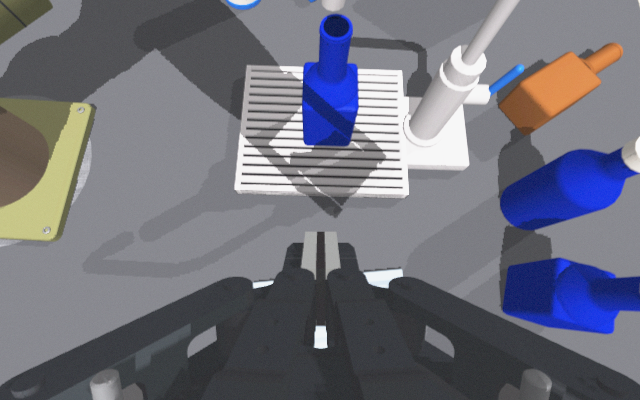

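```bash
python3 - <<'E'
from h import *
import pickle
o1=pickle.load(open("d1.pkl","rb"));o2=pickle.load(open("d2.pkl","rb"))
W1=cam("wrist",o1);W2=cam("wrist",o2);S=cam("scene")
z=lambda x,y:(280+(x+.5)/5-.5,30+(y+.5)/5-.5)
s=lambda x,y:(180+(420+x/3)/3,100+(130+y/3)/3)
mW=onz(W1,z(282,235),.217);mS=onz(S,s(118,267),.217);m2=onz(W2,(336,28),.217)
nW=onz(W1,z(255,178),.239);nS=onz(S,s(122,207),.239);n2=onz(W2,(334,-2),.239)
print("mouth",mW,mS,m2);print("noz",nW,nS,n2);print("diff",nW-mW,nS-mS,n2-m2)
E
python3 - <<'E'
import cv2
cv2.imwrite("pics/d2z.png",cv2.resize(cv2.imread("pics/d2w.png")[0:100,260:420],None,fx=5,fy=5,interpolation=cv2.INTER_CUBIC))
E
```

```text
mouth [0.45128266 0.08176367 0.217     ] [0.45634248 0.07942055 0.217     ] [0.45163782 0.08236883 0.217     ]
noz [0.44622537 0.08829796 0.239     ] [0.45197449 0.08655257 0.239     ] [0.44770686 0.09415824 0.239     ]
diff [-0.00505729  0.00653429  0.022     ] [-0.00436798  0.00713202  0.022     ] [-0.00393096  0.01178941  0.022     ]
```

View pics/d2z.png

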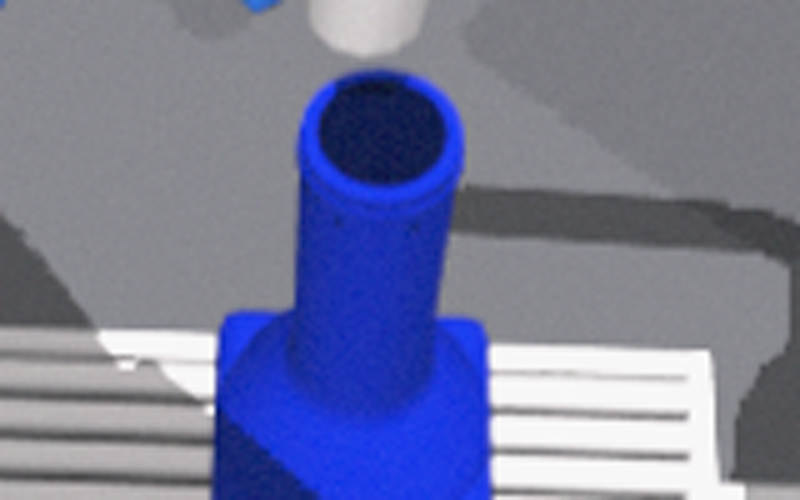

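The views agree that the outlet is about 4.5 mm nearer the robot than the mouth's centre, and 6.5 mm short in y. I'll push the spout about 6.5 mm further at the outlet.

{"api": "servo_tool", "payload": {
  "targets": [
    {"wx": -6.4, "wy": 0, "wz": 0, "dx": 0, "dy": 0, "dz": 4, "grip": -1},
    {"wx": -6.4, "wy": 0, "wz": 0, "dx": 1, "dy": 1, "dz": 3.5, "grip": -1},
    {"wx": -6.4, "wy": 0, "wz": 0, "dx": 1, "dy": 3.5, "dz": 1, "grip": -1},
    {"wx": -6.4, "wy": 0, "wz": 0, "dx": 1, "dy": 3.8, "dz": 0, "grip": -1},
    {"wx": -6.4, "wy": 0, "wz": 0, "dx": 1, "dy": 3.8, "dz": 0, "grip": -1},
    {"wx": 0, "wy": 0, "wz": 0, "dx": 1, "dy": 3.8, "dz": 0, "grip": -1},
    {"wx": 0, "wy": 0, "wz": 0, "dx": 1, "dy": 3.8, "dz": 0, "grip": -1},
    {"wx": 0, "wy": 0, "wz": 0, "dx": 1, "dy": 3.8, "dz": 0, "grip": -1},
    {"wx": 0, "wy": 0, "wz": 0, "dx": 0, "dy": 3.8, "dz": 0, "grip": -1},
    {"wx": 0, "wy": 0, "wz": 0, "dx": 0, "dy": 2, "dz": 0, "grip": -1}
  ]
}}

```text
t: 25.75
tcp_pos: [0.5088, 0.1822, 0.426]
orientation: [[0.996, 0.08, 0.037], [0.081, -0.997, -0.02], [0.035, 0.023, -0.999]]
force: [0.5, -0.8, 0.4]
gripper_width: -0.0001
```

{"api": "servo_tool", "payload": {
  "targets": [
    {"wx": 1.2, "wy": 2, "wz": -2, "dx": 1, "dy": -1, "dz": -2, "grip": -1},
    {"wx": 0, "wy": 0, "wz": 0, "dx": 0, "dy": -1, "dz": -3.5, "grip": -1},
    {"wx": 0, "wy": 0, "wz": 0, "dx": 0, "dy": 0, "dz": -3.5, "grip": -1},
    {"wx": 0, "wy": 0, "wz": 0, "dx": 0, "dy": 0, "dz": -3, "grip": -1},
    {"wx": 0, "wy": 0, "wz": 0, "dx": 0, "dy": 0, "dz": -2, "grip": -1},
    {"wx": 0, "wy": 0, "wz": 0, "dx": 0, "dy": 0, "dz": -0.5, "grip": -1},
    {"wx": 0, "wy": 0, "wz": 0, "dx": 0, "dy": 0, "dz": 0, "grip": -1}
  ]
}}

```text
t: 26.33
tcp_pos: [0.5088, 0.191, 0.2903]
orientation: [[0.996, 0.087, 0.027], [0.087, -0.996, 0.01], [0.027, -0.008, -1.0]]
force: [-0.3, 0.3, -0.0]
gripper_width: 0.0001
```

{"api": "servo_tool", "payload": {
  "targets": [
    {"wx": 0, "wy": 0.8, "wz": -1.5, "dx": 0.5, "dy": -1.5, "dz": -1.5, "grip": -1},
    {"wx": 0, "wy": 0.7, "wz": -1.5, "dx": 0.5, "dy": -2, "dz": -1, "grip": -1},
    {"wx": 0, "wy": 0, "wz": 0, "dx": 0, "dy": -1.5, "dz": -0.3, "grip": -1},
    {"wx": 0, "wy": 0, "wz": 0, "dx": 0, "dy": 0, "dz": 0, "grip": -1}
  ]
}}

```text
t: 26.67
tcp_pos: [0.5191, 0.1476, 0.2716]
orientation: [[0.999, 0.045, 0.015], [0.045, -0.999, 0.013], [0.015, -0.012, -1.0]]
force: [0.4, 0.7, 1.1]
gripper_width: -0.0002
```

{"api": "servo_tool", "payload": {
  "targets": [
    {"wx": -0.3, "wy": 0.5, "wz": -0.5, "dx": 0, "dy": -1.2, "dz": -0.5, "grip": -1},
    {"wx": 0, "wy": 0.3, "wz": 0, "dx": 0, "dy": -1.2, "dz": -0.3, "grip": -1},
    {"wx": 0, "wy": 0, "wz": 0, "dx": 0, "dy": -0.8, "dz": 0, "grip": -1},
    {"wx": 0, "wy": 0, "wz": 0, "dx": 0, "dy": -0.4, "dz": 0, "grip": -1},
    {"wx": 0, "wy": 0, "wz": 0, "dx": 0, "dy": 0, "dz": 0, "grip": -1}
  ]
}}

```text
t: 27.08
tcp_pos: [0.521, 0.1121, 0.2709]
orientation: [[0.999, 0.04, 0.011], [0.039, -0.999, 0.01], [0.012, -0.009, -1.0]]
force: [0.2, 0.6, -0.2]
gripper_width: -0.0002
```

{"api": "servo_tool", "payload": {
  "targets": [
    {"wx": 0, "wy": 0.3, "wz": 0, "dx": 0, "dy": -0.4, "dz": -0.4, "grip": -1},
    {"wx": 0, "wy": 0, "wz": 0, "dx": 0, "dy": -0.25, "dz": -0.2, "grip": -1},
    {"wx": 0, "wy": 0, "wz": 0, "dx": 0, "dy": 0, "dz": 0, "grip": -1}
  ]
}}

```text
t: 27.33
tcp_pos: [0.5214, 0.1056, 0.2656]
orientation: [[0.999, 0.039, 0.008], [0.039, -0.999, 0.011], [0.008, -0.011, -1.0]]
force: [0.7, 0.4, 0.2]
gripper_width: -0.0
```

```bash
python3 look.py e3
python3 - <<'E'
import cv2
cv2.imwrite("pics/e3z.png",cv2.resize(cv2.imread("pics/e3s.png")[130:330,420:600],None,fx=3,fy=3,interpolation=cv2.INTER_CUBIC))
E
```

```text
27.3333 [0.52138083 0.10555035 0.2656455 ] [[0.999, 0.039, 0.008], [0.039, -0.999, 0.011], [0.008, -0.011, -1.0]] [0.73 0.42 0.23] [-0.048  0.052 -0.016] -3.266132835870249e-05
```

View pics/e3z.png

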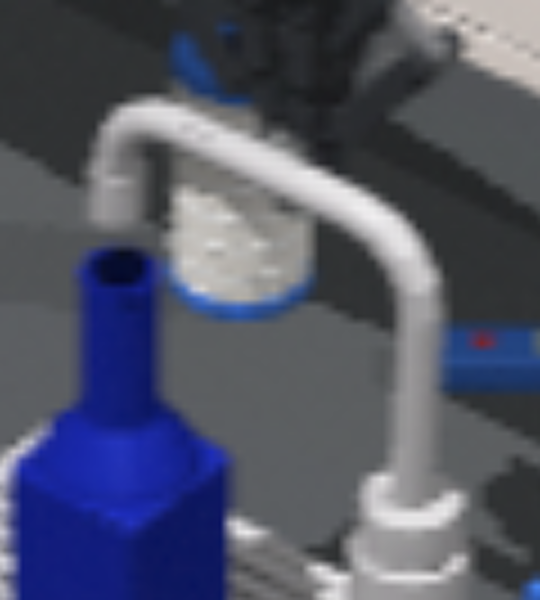

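{"api": "servo_tool", "payload": {
  "targets": [
    {"wx": 0, "wy": 0, "wz": 0.5, "dx": 0, "dy": -0.2, "dz": 0, "grip": -1},
    {"wx": 0, "wy": 0, "wz": 0, "dx": 0, "dy": 0, "dz": 0, "grip": -1}
  ]
}}

```text
t: 27.6
tcp_pos: [0.5212, 0.1042, 0.2655]
orientation: [[0.999, 0.05, 0.007], [0.05, -0.999, 0.012], [0.007, -0.011, -1.0]]
force: [0.1, -1.0, 0.5]
gripper_width: 0.0002
```

```bash
python3 look.py e4
python3 - <<'E'
import cv2
cv2.imwrite("pics/e4z.png",cv2.resize(cv2.imread("pics/e4s.png")[130:330,420:600],None,fx=3,fy=3,interpolation=cv2.INTER_CUBIC))
E
```

```text
27.6 [0.52116153 0.10415425 0.26551644] [[0.999, 0.05, 0.007], [0.05, -0.999, 0.012], [0.007, -0.011, -1.0]] [ 0.11 -1.02  0.52] [-0.032  0.014  0.003] 0.0001741637489714825
```

View pics/e4z.png

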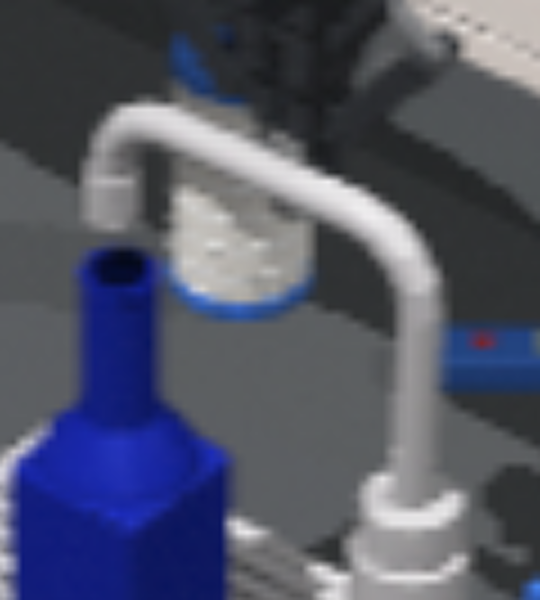

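{"api": "servo_tool", "payload": {
  "targets": [
    {"wx": 0, "wy": 0, "wz": 0, "dx": 0, "dy": 1.5, "dz": 0, "grip": -1},
    {"wx": 0, "wy": 0, "wz": 0, "dx": 0, "dy": 2.5, "dz": 0, "grip": -1},
    {"wx": 0, "wy": 0, "wz": 0, "dx": -1, "dy": 2, "dz": 2, "grip": -1},
    {"wx": 0, "wy": 0, "wz": 0, "dx": -2, "dy": 0, "dz": 3, "grip": -1},
    {"wx": 0, "wy": 0, "wz": 0, "dx": -2, "dy": -2, "dz": 3, "grip": -1},
    {"wx": 0, "wy": 0, "wz": 0, "dx": -2, "dy": -3, "dz": 2, "grip": -1},
    {"wx": 0, "wy": 0, "wz": 0, "dx": 0, "dy": -4, "dz": 1, "grip": -1},
    {"wx": 0, "wy": 0, "wz": 0, "dx": 0, "dy": -4, "dz": 0, "grip": -1},
    {"wx": 0, "wy": 0, "wz": 0, "dx": 0, "dy": -4, "dz": 0, "grip": -1},
    {"wx": 0, "wy": 0, "wz": 0, "dx": 0, "dy": -3, "dz": 0, "grip": -1}
  ]
}}

```text
t: 28.53
tcp_pos: [0.4452, -0.036, 0.3794]
orientation: [[0.998, 0.064, 0.008], [0.064, -0.998, 0.005], [0.008, -0.004, -1.0]]
force: [1.0, -0.0, 0.1]
gripper_width: 0.0001
```

{"api": "servo_tool", "payload": {
  "targets": [
    {"wx": 6, "wy": 0, "wz": 0, "dx": 0, "dy": -2, "dz": 0, "grip": -1},
    {"wx": 5, "wy": 0, "wz": 0, "dx": 0, "dy": 0, "dz": 0, "grip": -1},
    {"wx": 0, "wy": 0, "wz": 0, "dx": 0, "dy": 0, "dz": 0, "grip": -1}
  ]
}}

```text
t: 28.78
tcp_pos: [0.4446, -0.0616, 0.3808]
orientation: [[0.998, 0.058, 0.013], [0.055, -0.978, 0.2], [0.024, -0.199, -0.98]]
force: [-0.7, -1.1, -0.2]
gripper_width: -0.0
```

```bash
python3 look.py f1
python3 - <<'E'
from h import *
import pickle;pickle.dump(monitor.get_obs(),open("f1.pkl","wb"))
cv2.imwrite("pics/f1z.png",cv2.resize(cv2.imread("pics/f1s.png")[130:330,420:600],None,fx=3,fy=3,interpolation=cv2.INTER_CUBIC))
C=cam("wrist");print(C[2],proj(C,[.452,.082,.217]))
E
```

```text
28.7833 [ 0.44459604 -0.06163226  0.38075601] [[0.998, 0.058, 0.013], [0.055, -0.978, 0.2], [0.024, -0.199, -0.98]] [-0.7  -1.14 -0.19] [-0.128  0.075 -0.032] -3.4359831731849294e-06
[ 0.43778832 -0.02490677  0.53361523] [334.60181799  50.24671032]
```

View pics/f1w.png

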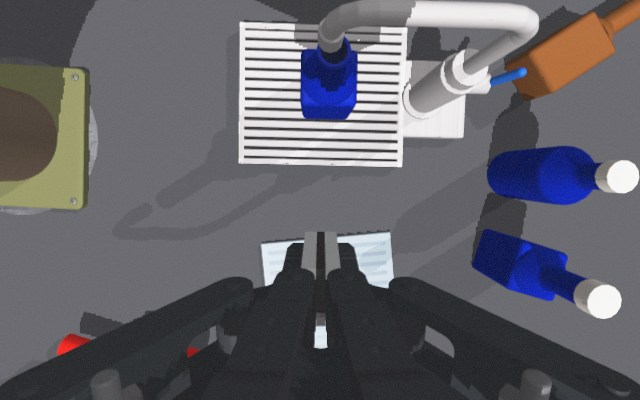

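Run:
```python
import cv2
cv2.imwrite("pics/f1wz.png",cv2.resize(cv2.imread("pics/f1w.png")[0:100,290:390],None,fx=6,fy=6,interpolation=cv2.INTER_CUBIC))
```

```text
(no output)
```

View pics/f1wz.png

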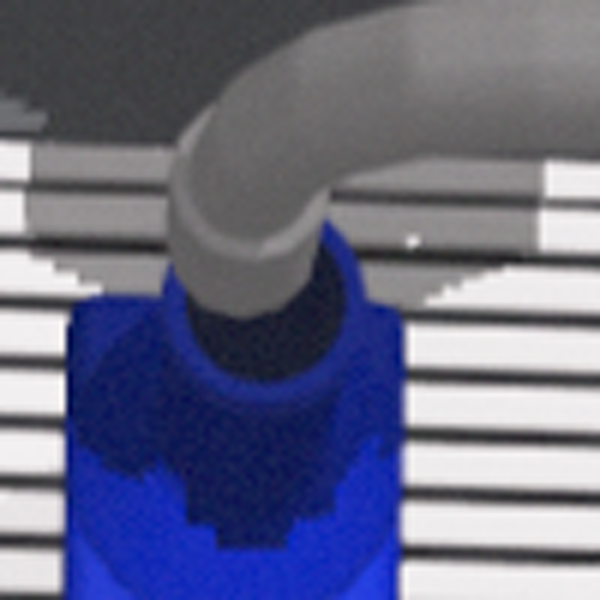

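View pics/f1z.png

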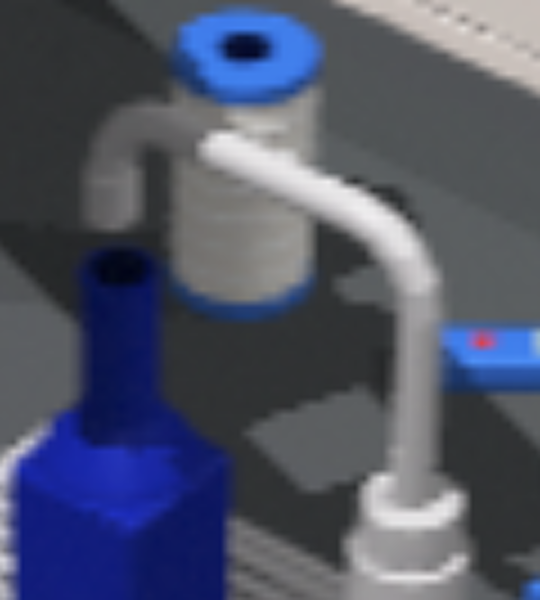

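Run:
```python
from h import *
import pickle
from scipy.optimize import fsolve
o=pickle.load(open("f1.pkl","rb"));W=cam("wrist",o);S=cam("scene")
fw=lambda u:(u-[290,0]+.5)*6-.5
fs=lambda u:((u-[180,100])*3-[420,130])*3
q=np.linspace(0,2*np.pi,200)
def feat(C,f,o,r,z):
    P=np.array([f(proj(C,[o[0]+r*np.cos(a),o[1]+r*np.sin(a),z])) for a in q]);return np.array([(P[:,0].min()+P[:,0].max())/2,P[:,1].max(),P[:,0].max()-P[:,0].min()])
def solve(C,f,r,z,cx,ym):
    s=fsolve(lambda o:feat(C,f,o,r,z)[:2]-[cx,ym],[.452,.082]);return s,feat(C,f,s,r,z)
print("W mouth",solve(W,fw,.012,.217,265,383));print("W noz",solve(W,fw,.0105,.239,246,318))
print("S mouth",solve(S,fs,.012,.217,119,284));print("S noz",solve(S,fs,.0105,.239,111.5,229))
```

```text
W mouth (array([0.4512216 , 0.08250222]), array([265.        , 383.        , 161.98513519]))
W noz (array([0.44718717, 0.08295005]), array([246.        , 318.        , 152.66310498]))
S mouth (array([0.45590759, 0.08046712]), array([119.        , 284.        ,  63.17872416]))
S noz (array([0.45157005, 0.08107654]), array([111.5       , 229.        ,  55.65723624]))
```

Both views now put the outlet within about 4 mm of the mouth's centre (−4.2 mm in x, +0.5 mm in y), well inside the 24 mm opening. One last check on the rest of the counter.

{"api": "servo_tool", "payload": {
  "targets": [
    {"wx": 0, "wy": 0, "wz": 0, "dx": -1, "dy": -3, "dz": 2, "grip": -1},
    {"wx": 0, "wy": 0, "wz": 0, "dx": -1, "dy": -3, "dz": 2, "grip": -1},
    {"wx": 0, "wy": 0, "wz": 0, "dx": -1, "dy": -3, "dz": 2, "grip": -1},
    {"wx": 0, "wy": 0, "wz": 0, "dx": 0, "dy": 0, "dz": 0, "grip": -1},
    {"wx": 0, "wy": 0, "wz": 0, "dx": 0, "dy": 0, "dz": 0, "grip": -1}
  ]
}}

```text
t: 29.3
tcp_pos: [0.4138, -0.1468, 0.4419]
orientation: [[0.997, 0.073, 0.006], [0.071, -0.979, 0.19], [0.02, -0.189, -0.982]]
force: [0.7, 0.3, -0.3]
gripper_width: -0.0
```

Run:
```python
from h import *
a=capture("scene")[:,:,::-1];cv2.imwrite("pics/g1.png",a);b=capture("top")[:,:,::-1];cv2.imwrite("pics/g2.png",b);print(monitor.get_obs()["t"],monitor.get_obs()["dq"].round(3))
```

```text
29.4 [ 0.007  0.002  0.021  0.006 -0.    -0.005]
```

View pics/g1.png

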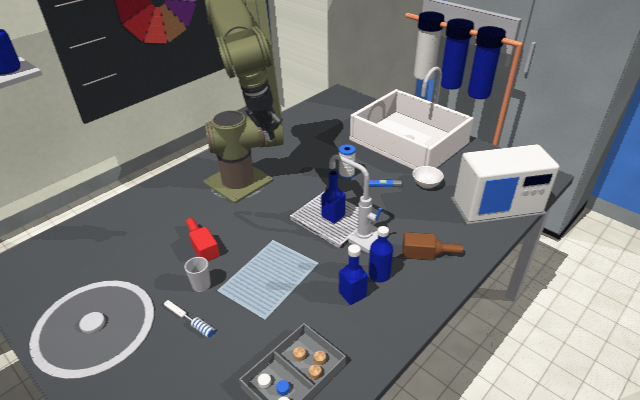

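View pics/g2.png

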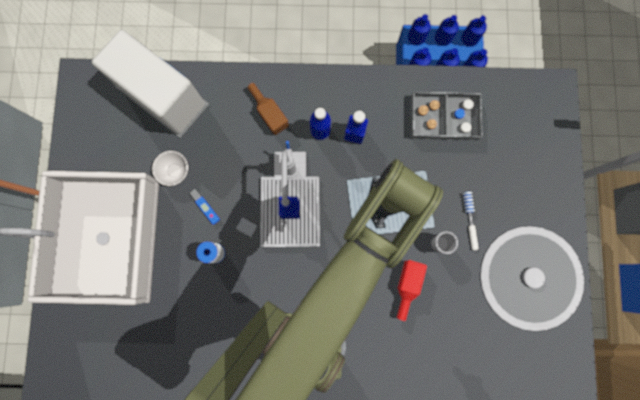

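The bottle stands on the grate at scene (333,205) with the spout over it. Every other object is where it was in the first pictures, and the arm is clear of everything.

```bash
python3 -c "
from station import order
print(order.job_done())"
```

```text
the job is handed in; nothing more can be done
None
```

The blue bottle is standing on the drip grate with the spout swung round over its mouth. I handed the job in at about 29.4 s of the 72 s allowed; no verdict was reported.

**What I did:** I gripped the bottle by its neck at 60 N and lifted it level. I then eased the grip in small steps until the bottle hung about 5° off straight. I took hold again, tilted the wrist to take out those 5°, and stood the bottle on the grate at about 10 N of contact. Finally I pushed the spout round with closed fingers and moved the arm clear.

**Grip easing:** Lowering the grip force below 20 N had no effect. I eased the grip by widening the finger opening in small steps instead.

**Last checks:**
- **Bottle and surroundings:** The bottle stands upright near the grate's centre. By eye in the scene and top pictures, nothing else has moved, and the arm touches nothing.
- **Outlet over mouth:** The two camera views agree that the outlet is 4–4.5 mm nearer the robot than the mouth's centre and 0.5 mm to its left, inside the 24 mm opening. I left that gap because closing it meant nudging the standing bottle.
- **Disagreement:** The cameras differ by about 4–5 mm on the bottle's absolute position. They agree on where the outlet is relative to the mouth.

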